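# Put a finished bracket away on the parts lift and book it in

### The arm

A 7-joint arm with a two-finger parallel gripper is mounted at the origin on the work surface; the furniture and walls round the work are solid. World frame = base frame: x ahead of the robot, y to its left, z up, the work surface at z = 0. Lengths are in m, angles in rad, forces in N, time in s.
With the tool pointing down it reaches from about 0.425 to 0.925 m from the base axis. Payload 6.8 kg.
Tool frame: the origin (TCP) lies at the very end of the fingers, on their centre line; the grasp point (between the pads) lies r.grasp_offset behind it (r.grasp_offset is the distance from the TCP to the grasp point, in m); z points along the fingers, y is the direction in which the jaws open and shut (so a half turn about z gives the same grasp; the last joint's range is limited). The gripper opens to 85 mm and grips with 20 to 120 N. Pads are 22 mm wide; open, the fingers measure 114 mm over their backs; the gripper's body (76 mm by 85 mm) begins 54 mm behind the grasp point. The pads swing forward as they close: fully open they stand 13 mm farther back than shut.
Start: joints at [1.232, 0.477, 0.022, 1.555, -0.011, 1.109, -0.083], TCP at [0.154, -0.657, 0.231] pointing down, gripper open.
Joint ranges: [-2.96, 2.96], [-0.34, 2.1], [-1.41, 1.46], [0.24, 2.44], [-1.37, 4.51], [0.17, 1.92], [-2.96, 2.96]. Speed limits (rad/s): [2.39, 2.39, 3.14, 3.14, 3.14, 3.14, 3.14].

### API

Orientations are given as a rotation vector (axis times angle).
In Python, from bench import r gives the robot as it stands.
- The arm moves only by the shell command python3 -m jog 'ROWS' [FORCE]. ROWS is JSON, one flat list of numbers, 7 for each row, row after row: the turn, a rotation vector about the tool's x, y, z normalised to -1 to 1, where 1 is 180 degrees, then the shift along the tool's x, y, z normalised to -1 to 1, where 1 is 200 mm, then the opening, from 0 (shut) to 1 (fully open). In form: [wx, wy, wz, x, y, z, hand, wx, wy, wz, x, y, z, hand, ...]. A call has 1 to 12 rows; each row is the pose to reach, as a shift and turn from the pose measured when the call began, along the tool's axes at that moment, turning the shorter way round; what a row does not reach only later rows make up. A row lasts 1/10 s, in which the tool goes at most 50 mm and 8.59 degrees, less where a joint would pass 70% of its speed; a pose out of reach is approached as far as the arm can. A call with a number of a shift or a turn outside -1 to 1 is refused whole. A call with a gripper value outside its range is refused whole. The fingers move at their own pace and stop on an object; FORCE is the grip in N (left out, the last holds). Time passes only in rows, so rows that repeat a pose let the fingers close. It gives the time, the measured TCP pose, the force and the opening at its end, in the units of the state.
- r.get_obs(): the state, without advancing time (a new reading comes with each control period).
- r.grab_frame(name): name is "scene" or "side" or "wrist"; returns the picture (400x640x3 uint8, red, green, blue); there is no depth.
- r.calibration(name): a dict with "K" (3x3 intrinsics, pixels), "dist_coeffs" ([k1, k2, p1, p2, k3] as OpenCV has them; the pictures are not rectified), "origin" and "rotation" of the camera in the world; the wrist camera has in their place "T_tool_cam" (4x4, takes a point from camera to tool coordinates, whose origin is the TCP and whose axes are the flange's). Camera axes: x right, y up, looking along -z (the intrinsics and any distortion apply to the point x, -y, -z); pixel columns grow to the right and rows downward; lengths in m; the calibration is good to about 2 mm. A picture is of the moment at which its call begins: read the wrist's pose just before it. calibration takes no time and is no camera call.
- r.hand_in(): hands the job in, once; it reports no verdict.
The state is a dict: "clock": time; "joints": joint angles; "qvel": joint speeds; "tau": joint torques, N m; "tcp_pos": TCP position; "orientation": TCP orientation; "contact_force": force on the tool from outside, world axes, zero at the start; "moment": the same for the moment, N m; "grip_width": finger opening in m.
Only numpy, scipy, OpenCV 4.12 (cv2) and the standard library are available. Lean on these libraries where they do the work, as an engineer would, in place of code of your own. Each camera call takes 0.05 s, during which the arm holds its last target.

### The job

Lay the steel channel bracket flat in the middle of the sprung platform of the parts lift, gently, and let go so that the platform sinks under it. Then book it in: take the code reader out of its bench stand, set its rubber hood square and flush on the code plate inside the guard frame of the lift's tilted label holder, push firmly enough to drive the sprung hood nearly all the way into the reader without ramming it, hold it still there for a good second, and put the reader back upright in its stand; leave the other things on the bench alone.

Things in the scene. Friction and masses are not known exactly. Their poses are not given: they have to be found in the camera images.
- bracket: bracket of mild steel channel, grey with rust marks, 40 x 150 x 42 mm, about 0.55 kg (varies by 20 %); two upright flanges 5 mm thick on its long sides with a web between them 17 mm up. Origin: centre of its underside; x across its 40 mm width (grip it across the flanges near the middle), y along its length, z up. It lies flat on the bench.
- parts_lift: green sheet-steel parts lift, 246 x 200 mm, fast on the bench. Origin: on the bench below its middle; x to its back, y to its left seen from its front, z up. In front the tilting label holder; behind it an open well, inside 131 mm (x) by 189 mm (y), centred at x = +55 mm, rim at z = 102 mm. The front faces roughly to the robot.
- platform_top (a point): centre of the top of the sprung platform in the lift's well (a 125 x 178 mm aluminium plate with a black rubber mat); axes as the lift's. Empty it stands 89 mm over the bench, about 12 mm below the rim; it goes straight down as it sinks. Lay the bracket with its length along y.
- lift_platform (a joint): how far the platform has sunk, m: 0 empty, 0.062 at the bottom stop. The spring is soft (about 130 N/m, damped): the bracket's weight alone sinks it by 30 to 50 mm in about a second.
- code_plate (a point): white plate, 52 x 42 mm, with a black dot code, in the middle of the black tilting label holder (100 x 78 mm) at the lift's front. Origin: centre of its face; z: outward normal, y: as the lift's, x: up the slope. It leans 26 to 39 degrees from level, towards the lift's front; its stiff hinge stays put. A metal guard frame stands 3 mm proud of it round an opening of 44 (x) by 54 mm (y).
- reader: pistol-shaped code reader, 0.33 kg, standing nose down. Origin: centre of the hood's mouth with the hood fully out (lowest point); z up the barrel; handle (110 mm long, blue trigger) out to -x, 100 mm up. Hood z = 0 to 24 mm; black head, 56 (x) x 66 (y) mm, z = 24 to 54; step 50 x 52 mm up to z = 64; grey barrel, 44 (x) x 34 (y) mm, flat sides, z = 64 to 131.
- reader_grip (a point): point on the barrel's axis 108 mm above the reader's origin, to grip across the 34 mm width (y); axes as the reader's.
- hood_face (a point): centre of the mouth of the reader's black rubber hood (rectangular, 30 mm in x by 40 mm in y); moves with the hood; axes as the reader's.
- reader_hood (a joint): how far the sprung hood is pressed into the reader, m: 0 fully out (free), 0.006 fully in. It starts to move at 2 N and is fully in at 8 N; the reader reads from 0.0045 (6.5 N) on. Beyond that it is rigid.
- stand_seat (a point): centre of the opening in the top of the reader's black bench stand (100 x 110 mm, fixed), 45 mm above the bench. The opening is 40 mm (x) by 50 mm (y); the hood hangs through it and the head's shoulder rests on the top round it, with the reader's origin 24 mm below this point. z up, x and y as the reader's when it stands there.
- lamp_1: bystander, fixed: beige bench magnifier lamp, in the way of tall moves. Origin: on the bench at its foot; its ring-shaped head (240 mm across) hangs from 410 to 470 mm above the bench, its middle 71 mm nearer the robot (-x) and 74 mm farther left (+y) than the origin. Keep wrist and arm clear of it.
- screw_carton: bystander: brown carton, 71 x 110 x 55 mm; origin under its middle
- oil_can: bystander: grey oil can with a bent spout, 73 x 120 x 207 mm; origin under its middle
- tin_1: bystander: round tin with a lid, 68 mm across, 42 mm high; origin under its middle
- bolt_2: bystander: bright bolt with a nut, standing on its head, 25 mm across, 60 mm high; origin under its middle
- disc_1: bystander: grinding disc, 115 mm across, 6 mm thick; origin under its middle
Mind the look-alikes: they are no part of the job. Leave any white look-alike of the reader alone.

How it is judged:
On the way, in this order (a step that is already met when the one before it is completed fails the run):
1. the bracket lies on the platform, let go, and the platform has sunk under it and come to rest (x of bracket in the frame of platform_top between -0.03 and 0.03 m and y of bracket in the frame of platform_top between -0.025 and 0.025 m and z of bracket in the frame of platform_top between -0.006 and 0.006 m and value of joint lift_platform above 0.02 m and angle between bracket's own z axis and vertical below 0.12 rad and linear speed of bracket below 0.03 m/s and contact force between the fingers and bracket below 0.1 N and velocity of joint lift_platform below 0.01 m/s), for 0.2 s.
2. the hood is square on the code plate inside the frame, pressed in at least 4.5 mm, and held still for 1 s, with the bracket on the platform (x of hood_face in the frame of code_plate between -0.009 and 0.009 m and y of hood_face in the frame of code_plate between -0.009 and 0.009 m and z of hood_face in the frame of code_plate between -0.003 and 0.003 m and angle between the z axis of hood_face and the z axis of code_plate, either way round below 0.1 rad and value of joint reader_hood above 0.0045 m and linear speed of reader below 0.015 m/s and angular speed of reader below 0.15 rad/s and x of bracket in the frame of platform_top between -0.03 and 0.03 m and y of bracket in the frame of platform_top between -0.025 and 0.025 m and z of bracket in the frame of platform_top between -0.006 and 0.006 m and value of joint lift_platform above 0.02 m and angle between bracket's own z axis and vertical below 0.12 rad and linear speed of bracket below 0.03 m/s), for 1 s.
At the end, for the whole second after the job is handed in: Bracket flat on the platform (centre within 30 mm front to back, 25 mm sideways, tilt under 7 degrees), platform sunk over 20 mm; reader upright in its stand (within 8 mm of the middle, shoulder within 4 mm of the stand's top, tilt under 4.5 degrees); both at rest (x of bracket in the frame of platform_top between -0.03 and 0.03 m and y of bracket in the frame of platform_top between -0.025 and 0.025 m and z of bracket in the frame of platform_top between -0.006 and 0.006 m and value of joint lift_platform above 0.02 m and angle between bracket's own z axis and vertical below 0.12 rad and linear speed of each of bracket, reader below 0.03 m/s and x of reader in the frame of stand_seat between -0.008 and 0.008 m and y of reader in the frame of stand_seat between -0.008 and 0.008 m and z of reader in the frame of stand_seat between -0.028 and -0.02 m and angle between reader's own z axis and vertical below 0.08 rad); the robot touches nothing.
It fails at once if the reader is rammed against the lift (over 25 N) (contact force between reader and parts_lift above 25 N).
It fails at once if the bracket is dropped or pushed hard on the lift (over 40 N) (contact force between bracket and parts_lift above 40 N).
It fails at once if a bystander is moved by more than 30 mm (distance of any of screw_carton, oil_can, tin_1, bolt_2, disc_1 from where it was at the start of the episode above 0.03 m).
It also fails if it takes over 72 s, if anything falls off the work surface, if the arm or the gripper's body presses on something with over 40 N, if the wrist force passes 120 N, or if a joint passes its speed limit or range.

## Working session

There is one attempt and no reset: what is moved stays moved. The work goes in short steps, Python scripts to look and compute and a shell command to move; the robot and the scene stay as the last step left them, time stands still between calls to the robot, and variables do not carry over. Pictures are saved under pics/ and viewed, and the job is handed in when it is done.

```bash
ls; mkdir -p pics
python3 - <<'E'
from bench import r
import cv2
o=r.get_obs()
for k,v in o.items(): print(k,v)
print(r.grasp_offset)
for n in ["scene","side","wrist"]:
    f=r.grab_frame(n); cv2.imwrite(f"pics/{n}0.png",f[:,:,::-1])
    c=r.calibration(n); print(n,c)
E
```

```text
pics
clock 0.0
joints [ 1.23187959  0.47778948  0.02231596  1.55644056 -0.01150861  1.10927775
 -0.08308222]
qvel [-1.29003718e-03  4.09398928e-04 -1.54532769e-03 -1.20330048e-05
  1.81787485e-04  1.32696112e-03 -6.40988658e-04]
tau [-8.53833808e-05 -5.96443248e+01  1.60786349e+00 -2.81198305e+01
  1.24899988e-02  9.34486248e-03  2.72736764e-05]
tcp_pos [ 0.15429225 -0.65653332  0.23033696]
orientation [-3.11893677e+00 -3.61647775e-01  4.99871955e-04]
contact_force [0.39955937 0.35434805 0.87846086]
moment [-0.03268329 -0.02090983  0.02718056]
grip_width 0.0854917927851827
0.0187
scene {'K': array([[498.94700311,   0.        , 312.72065976],
       [  0.        , 498.94700311, 197.26482169],
       [  0.        ,   0.        ,   1.        ]]), 'dist_coeffs': array([0.00662352, 0.        , 0.        , 0.        , 0.        ]), 'origin': array([ 0.21314244, -1.03835303,  1.59487882]), 'rotation': array([ 0.54040283, -0.09124243, -0.32756545])}
side {'K': array([[366.2800082 ,   0.        , 320.54568547],
       [  0.        , 366.2800082 , 200.23835971],
       [  0.        ,   0.        ,   1.        ]]), 'dist_coeffs': array([-0.01398817,  0.        ,  0.        ,  0.        ,  0.        ]), 'origin': array([ 0.57258986, -1.42999103,  0.86451198]), 'rotation': array([1.02470256, 0.02430212, 0.05512627])}
wrist {'K': array([[360.59851689,   0.        , 324.78482286],
       [  0.        , 360.59851689, 196.10144257],
       [  0.        ,   0.        ,   1.        ]]), 'dist_coeffs': array([-0.04776828,  0.        ,  0.        ,  0.        ,  0.        ]), 'T_tool_cam': array([[ 1.19423769e-03,  9.50467538e-01,  3.10821545e-01,
         7.86447229e-02],
       [ 9.99999234e-01, -1.23639421e-03, -6.13992666e-05,
         1.49809711e-04],
       [ 3.25939950e-04,  3.10821380e-01, -9.50468286e-01,
        -1.42074501e-01],
       [ 0.00000000e+00,  0.00000000e+00,  0.00000000e+00,
         1.00000000e+00]])}
```

View pics/scene0.png

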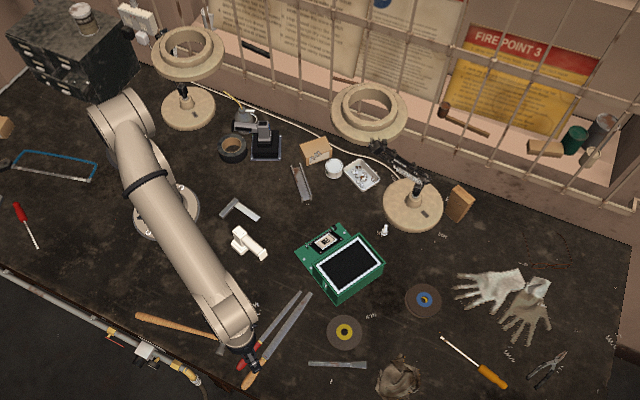

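View pics/side0.png

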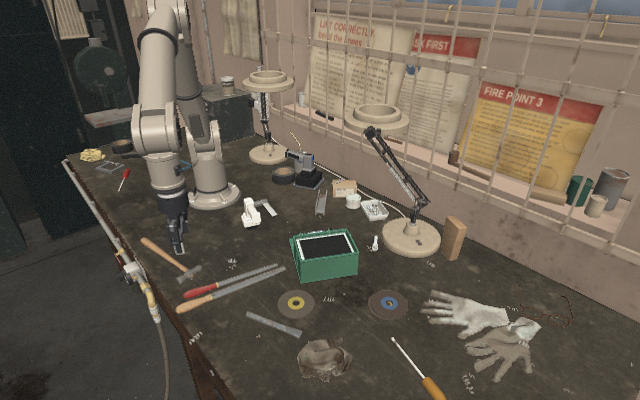

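View pics/wrist0.png

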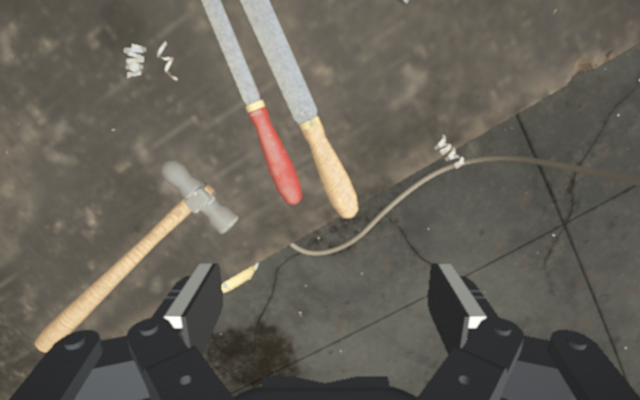

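```bash
cat > h.py <<'E'
import numpy as np, cv2, json
from scipy.spatial.transform import Rotation as R
from bench import r
def campose(name,obs=None):
    c=r.calibration(name)
    if name=="wrist":
        if obs is None: obs=r.get_obs()
        T=np.eye(4);T[:3,:3]=R.from_rotvec(obs["orientation"]).as_matrix();T[:3,3]=obs["tcp_pos"]
        M=T@c["T_tool_cam"]; return c,M[:3,3],M[:3,:3]
    return c,np.array(c["origin"]),R.from_rotvec(c["rotation"]).as_matrix()
def ray(name,uv,obs=None):
    c,o,Rm=campose(name,obs)
    p=cv2.undistortPoints(np.array([[uv]],float),c["K"],c["dist_coeffs"])[0,0]
    d=Rm@np.array([p[0],-p[1],-1.]); return o,d/np.linalg.norm(d)
def onz(name,uv,z,obs=None):
    o,d=ray(name,uv,obs); return o+d*(z-o[2])/d[2]
def proj(name,P,obs=None):
    c,o,Rm=campose(name,obs)
    q=(np.atleast_2d(P)-o)@Rm; q=q*[1,-1,-1]
    return cv2.projectPoints(q,np.zeros(3),np.zeros(3),c["K"],c["dist_coeffs"])[0][:,0]
def tri(obsv):  # list of (name,uv,obs)
    A=np.zeros((3,3));b=np.zeros(3)
    for n,uv,ob in obsv:
        o,d=ray(n,uv,ob);M=np.eye(3)-np.outer(d,d);A+=M;b+=M@o
    X=np.linalg.solve(A,b)
    return X,[np.linalg.norm((np.eye(3)-np.outer(d,d))@(X-o)) for o,d in [ray(*q) for q in obsv]]
def crop(src,dst,x0,y0,x1,y1,s):
    im=cv2.imread(src)[y0:y1,x0:x1]; cv2.imwrite(dst,cv2.resize(im,None,fx=s,fy=s,interpolation=cv2.INTER_CUBIC))
E
python3 - <<'E'
from h import *
crop("pics/scene0.png","pics/s0a.png",220,110,420,260,4)
crop("pics/scene0.png","pics/s0b.png",290,210,410,310,6)
for n,uv in dict(brk=(301,183),reader=(264,140),white=(247,245),lift=(342,265),lampfoot=(413,205),lamp2=(188,107)).items(): print(n,onz("scene",uv,0.02).round(3))
E
```

```text
brk [ 0.507 -0.062  0.02 ]
reader [0.433 0.179 0.02 ]
white [ 0.247 -0.244  0.02 ]
lift [ 0.533 -0.424  0.02 ]
lampfoot [ 0.863 -0.288  0.02 ]
lamp2 [0.184 0.448 0.02 ]
```

View pics/s0a.png

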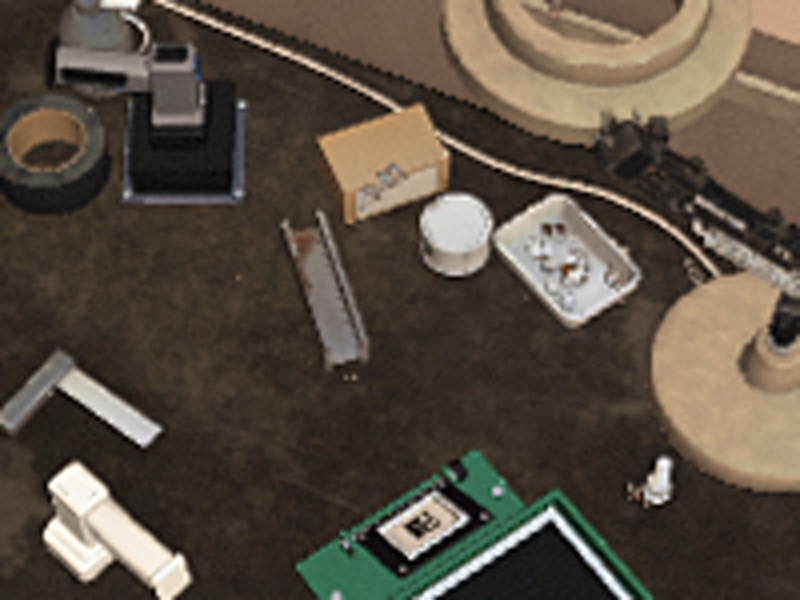

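View pics/s0b.png

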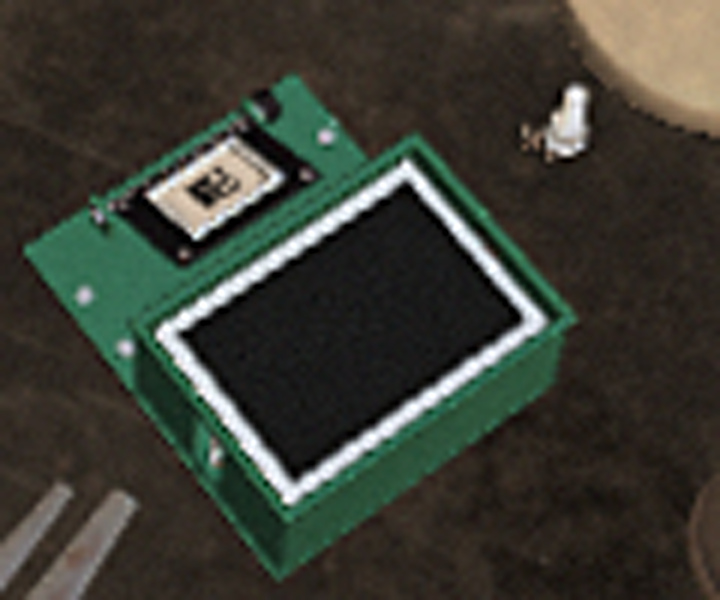

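Run:
```python
from h import *
f=lambda p:(220+p[0]/4-.4,110+p[1]/4-.4)
g=lambda p:(290+p[0]/6-.4,210+p[1]/6-.4)
B=[onz("scene",f(p),.042) for p in [(284,218),(320,212),(366,350),(330,362)]]
print(np.round(B,4)); print("c",np.mean(B,0)); 
print([np.linalg.norm(B[i]-B[i-1]).round(4) for i in range(4)])
ax=(B[2]+B[3]-B[0]-B[1])[:2]; print("len dir deg",np.degrees(np.arctan2(ax[1],ax[0])))
L=[onz("scene",g(p),.102) for p in [(133,325),(418,138),(577,318),(283,515)]]
print(np.round(L,4),np.mean(L,0)); print([np.linalg.norm(L[i]-L[i-1]).round(4) for i in range(4)])
P=[onz("scene",g(p),.089) for p in [(157,330),(408,160),(548,322),(290,502)]]
print(np.round(P,4),np.mean(P,0)); print([np.linalg.norm(P[i]-P[i-1]).round(4) for i in range(4)])
for Q in (L,P):
  d=(Q[1]-Q[0]+Q[2]-Q[3]); print(np.degrees(np.arctan2(d[1],d[0])))
  d=(Q[2]-Q[1]+Q[3]-Q[0]); print(np.degrees(np.arctan2(d[1],d[0])))
# code plate corners approx z .06
C=[onz("scene",g(p),.07) for p in [(143,197),(236,135),(287,180),(195,243)]]
print(np.round(C,4),np.mean(C,0)); print([np.linalg.norm(C[i]-C[i-1]).round(4) for i in range(4)])
# reader barrel top, stand
T=[onz("scene",f(p),.131) for p in [(150,48),(193,44),(200,70),(153,72)]];print(np.round(T,3))
S=[onz("scene",f(p),.0) for p in [(122,200),(242,200),(242,98)]];print(np.round(S,3))
S=[onz("scene",f(p),.045) for p in [(130,188),(235,187),(235,84)]];print(np.round(S,3))
```

```text
[[ 0.4925  0.0184  0.042 ]
 [ 0.527   0.0137  0.042 ]
 [ 0.5179 -0.1457  0.042 ]
 [ 0.4829 -0.1469  0.042 ]]
c [ 0.50507576 -0.06513523  0.042     ]
[np.float64(0.1656), np.float64(0.0347), np.float64(0.1596), np.float64(0.035)]
len dir deg -93.29454483449753
[[ 0.4253 -0.4195  0.102 ]
 [ 0.613  -0.3651  0.102 ]
 [ 0.6531 -0.4946  0.102 ]
 [ 0.4639 -0.5464  0.102 ]] [ 0.53884524 -0.4563953   0.102     ]
[np.float64(0.1326), np.float64(0.1954), np.float64(0.1356), np.float64(0.1962)]
[[ 0.4385 -0.4211  0.089 ]
 [ 0.606  -0.3703  0.089 ]
 [ 0.6411 -0.4869  0.089 ]
 [ 0.4721 -0.5366  0.089 ]] [ 0.53943294 -0.4537232   0.089     ]
[np.float64(0.1202), np.float64(0.175), np.float64(0.1218), np.float64(0.1762)]
15.715042823343762
-72.93405843016788
16.645908136898814
-73.5060945766329
[[ 0.4609 -0.3342  0.07  ]
 [ 0.5241 -0.3146  0.07  ]
 [ 0.5415 -0.351   0.07  ]
 [ 0.479  -0.3707  0.07  ]] [ 0.50136476 -0.34262114  0.07      ]
[np.float64(0.0408), np.float64(0.0661), np.float64(0.0403), np.float64(0.0655)]
[[0.417 0.186 0.131]
 [0.457 0.177 0.131]
 [0.454 0.145 0.131]
 [0.412 0.157 0.131]]
[[0.357 0.12  0.   ]
 [0.468 0.081 0.   ]
 [0.506 0.202 0.   ]]
[[0.364 0.098 0.045]
 [0.459 0.066 0.045]
 [0.496 0.186 0.045]]
```

```bash
cat >> h.py <<'E'
def toolR(yaw,tilt_axis=None,ang=0):
    """pointing down, tool y axis at world azimuth yaw (deg)"""
    a=np.radians(yaw); y=np.array([np.cos(a),np.sin(a),0]); z=np.array([0,0,-1.]); x=np.cross(y,z)
    return np.c_[x,y,z]
def rel(p,Rt):
    o=r.get_obs(); R0=R.from_rotvec(o["orientation"]).as_matrix()
    w=R.from_matrix(R0.T@Rt).as_rotvec()/np.pi; s=R0.T@(np.array(p)-o["tcp_pos"])/.2
    print("turn",w.round(4),"shift",s.round(4)); return w,s
def st():
    o=r.get_obs(); Rm=R.from_rotvec(o["orientation"]).as_matrix()
    print("t",round(o["clock"],2),"tcp",o["tcp_pos"].round(4),"F",o["contact_force"].round(1),"w",round(o["grip_width"],4),"j",o["joints"].round(2)); print("y az",np.degrees(np.arctan2(Rm[1,1],Rm[0,1])).round(2),"z",Rm[:,2].round(4),"x",Rm[:,0].round(3)); return o
def snap(name,fn):
    o=r.get_obs(); f=r.grab_frame(name); cv2.imwrite(fn,f[:,:,::-1]); json.dump({k:(v.tolist() if hasattr(v,'tolist') else v) for k,v in o.items()},open(fn+".json","w")); return o
def ld(fn):
    return {k:np.array(v) for k,v in json.load(open(fn+".json")).items()}
E
python3 - <<'E'
from h import *
st()
rel([.45,-.1,.28],toolR(-3.3)); rel([.45,-.1,.28],toolR(176.7))
print(proj("scene",[[.79,-.214,.47],[.79,-.214,.41]]))
crop("pics/side0.png","pics/d0a.png",240,120,440,270,4)
E
```

```text
t 0.15 tcp [ 0.1543 -0.6566  0.2305] F [-0.2 -0.3  0.4] w 0.0852 j [ 1.23  0.48  0.02  1.56 -0.01  1.11 -0.08]
y az -76.77 z [-4.0e-04  1.4e-03 -1.0e+00] x [ 0.973  0.229 -0.   ]
turn [-4.000e-04 -3.000e-04 -4.082e-01] shift [ 2.076  -2.3715 -0.2441]
turn [-3.000e-04  4.000e-04  5.918e-01] shift [ 2.076  -2.3715 -0.2441]
[[405.92026265 113.990435  ]
 [402.76676112 127.06930929]]
```

View pics/d0a.png

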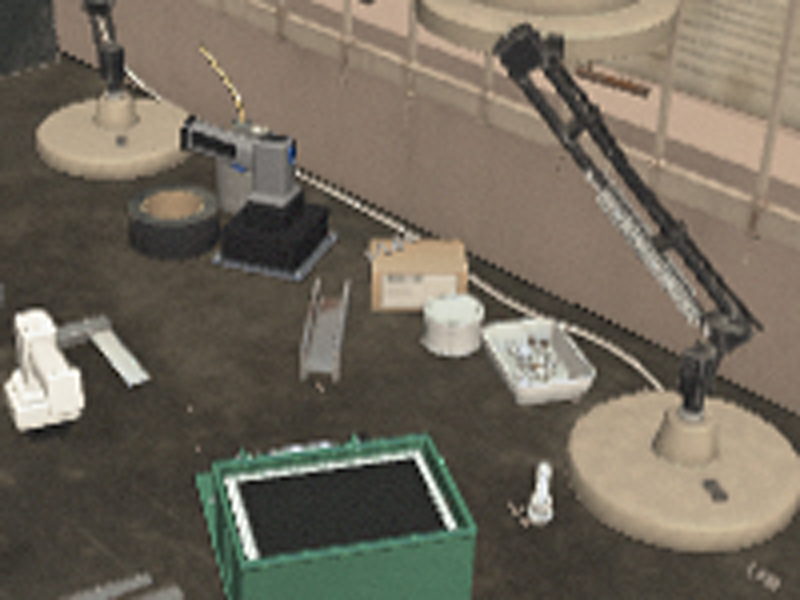

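```bash
python3 - <<'E'
from h import *
# lamp head: scene (369,110 ), side (376,117)
for s,d in [((369,107),(376,114)),((413,203),(411,238)),((187,48),(268,80))]:
    X,e=tri([("scene",s,None),("side",d,None)]); print(X.round(3),np.round(e,3))
E
python3 -m jog '[0,0,-0.05,0,0,-0.3,0.6, 0,0,-0.1,0.1,-0.2,-0.35,0.6, 0,0,-0.15,0.3,-0.45,-0.35,0.6, 0,0,-0.2,0.5,-0.7,-0.35,0.6, 0,0,-0.2,0.7,-0.9,-0.35,0.6, 0,0,-0.2,0.75,-1,-0.35,0.6, 0,0,-0.2,0.75,-1,-0.35,0.6]'
python3 - <<'E'
from h import *
st(); rel([.45,-.1,.28],toolR(-3.3))
E
```

```text
[ 0.703 -0.139  0.45 ] [0.003 0.003]
[ 0.867 -0.275  0.007] [0.005 0.005]
[0.238 0.275 0.464] [0.003 0.003]
clock: 0.85
tcp_pos: [0.2577, -0.4222, 0.3009]
orientation: [-2.848, -1.319, -0.002]
contact_force: [0.0, 0.3, 0.6]
grip_width: 0.0513
t 0.85 tcp [ 0.2577 -0.4222  0.3009] F [0.  0.3 0.6] w 0.0513 j [ 1.09  0.13 -0.22  1.87  0.03  1.15  0.17]
y az -40.32 z [ 1.e-04  3.e-03 -1.e+00] x [0.647 0.762 0.002]
turn [-0.0003 -0.0009 -0.2056] shift [ 1.8503 -0.3091  0.1096]
```

```bash
python3 -m jog '[0,0,-0.05,0.25,-0.05,0.1,0.7, 0,0,-0.1,0.5,-0.1,0.2,0.7, 0,0,-0.15,0.75,-0.15,0.3,0.7, 0,0,-0.2,1,-0.2,0.4,0.7, 0,0,-0.2,1,-0.25,0.45,0.7, 0,0,-0.2,1,-0.3,0.45,0.7]'
python3 - <<'E'
from h import *
st(); rel([.45,-.08,.22],toolR(-3.3))
E
```

```text
clock: 1.45
tcp_pos: [0.3413, -0.2272, 0.2096]
orientation: [-2.292, -2.139, -0.003]
contact_force: [-0.3, -0.9, -0.2]
grip_width: 0.0595
t 1.45 tcp [ 0.3413 -0.2272  0.2096] F [-0.3 -0.9 -0.2] w 0.0595 j [ 0.88  0.09 -0.46  2.14  0.05  0.92  0.32]
y az -3.95 z [-0.0027  0.006  -1.    ] x [0.069 0.998 0.006]
turn [-0.001  -0.0019 -0.0036] shift [ 0.7719  0.4915 -0.0493]
```

```bash
python3 -m jog '[0,0,-0.004,0.3,0.2,0,0.7, 0,0,-0.004,0.6,0.4,0,0.7, 0,0,-0.004,0.77,0.49,-0.05,0.7, 0,0,-0.004,0.77,0.49,-0.05,0.7, 0,0,-0.004,0.77,0.49,-0.05,0.7]'
python3 - <<'E'
from h import *
st(); snap("wrist","pics/w1.png")
E
```

```text
clock: 1.95
tcp_pos: [0.4529, -0.0769, 0.2216]
orientation: [-2.274, -2.161, -0.009]
contact_force: [-0.8, -0.2, -0.0]
grip_width: 0.0601
t 1.95 tcp [ 0.4529 -0.0769  0.2216] F [-0.8 -0.2 -0. ] w 0.0601 j [ 0.59  0.18 -0.61  2.03  0.12  0.97 -0.13]
y az -2.92 z [ 0.0011  0.0076 -1.    ] x [0.051 0.999 0.008]
```

View pics/w1.png

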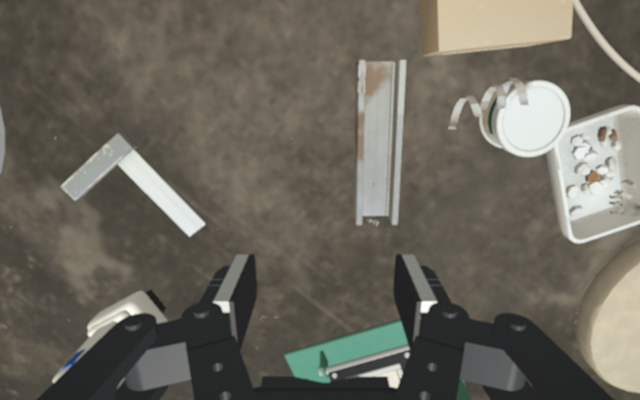

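Run:
```python
from h import *
crop("pics/w1.png","pics/w1a.png",340,45,425,240,4)
```

```text
(no output)
```

View pics/w1a.png

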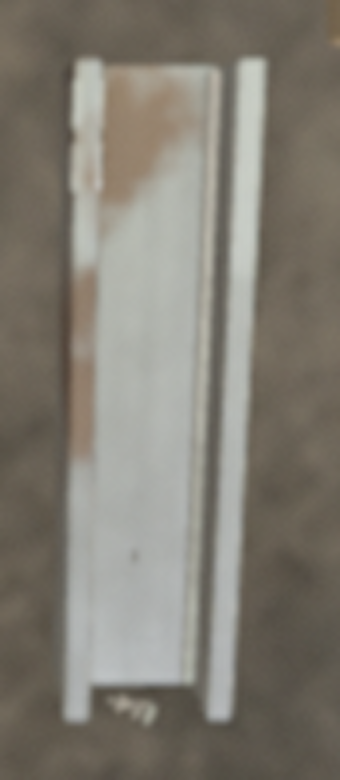

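Run:
```python
from h import *
o=ld("pics/w1.png")
f=lambda p:(340+p[0]/4-.4,45+p[1]/4-.4)
B=np.array([onz("wrist",f(p),.042,o) for p in [(76,59),(268,58),(231,721),(63,721)]])
print(B.round(4),B.mean(0)); print([np.linalg.norm(B[i]-B[i-1]).round(4) for i in range(4)])
ax=(B[2]+B[3]-B[0]-B[1])[:2]; a=np.degrees(np.arctan2(ax[1],ax[0]));print(a)
c=B.mean(0); rel([c[0],c[1],.1],toolR(a+90)); rel([c[0],c[1],.014],toolR(a+90))
```

```text
[[ 0.4853  0.0181  0.042 ]
 [ 0.5258  0.0165  0.042 ]
 [ 0.5192 -0.1338  0.042 ]
 [ 0.4787 -0.1317  0.042 ]] [ 0.50226532 -0.05769687  0.042     ]
[np.float64(0.1499), np.float64(0.0406), np.float64(0.1504), np.float64(0.0406)]
-92.49575772282904
turn [-0.0005 -0.002  -0.0033] shift [0.1193 0.2512 0.6042]
turn [-0.0005 -0.002  -0.0033] shift [0.1166 0.2519 1.0342]
```

```bash
python3 -m jog '[0,0,-0.003,0.12,0.25,0.2,0.75, 0,0,-0.003,0.12,0.25,0.4,0.75, 0,-0.002,-0.003,0.12,0.25,0.6,0.75, 0,-0.002,-0.003,0.12,0.252,0.75,0.75, 0,-0.002,-0.003,0.12,0.252,0.75,0.75, 0,-0.002,-0.003,0.12,0.252,0.75,0.75]'
python3 - <<'E'
from h import *
st(); snap("wrist","pics/w2.png");  rel([.50227,-.0577,.014],toolR(-2.5))
E
```

```text
clock: 2.6
tcp_pos: [0.502, -0.0591, 0.0712]
orientation: [-2.272, -2.168, 0.004]
contact_force: [1.0, 0.1, -0.3]
grip_width: 0.0636
t 2.6 tcp [ 0.502  -0.0591  0.0712] F [ 1.   0.1 -0.3] w 0.0636 j [ 0.42  0.48 -0.53  2.06  0.37  0.7  -0.39]
y az -2.67 z [-2.9e-03 -8.0e-04 -1.0e+00] x [ 0.047  0.999 -0.001]
turn [-0.0001  0.0003 -0.0009] shift [ 0.0057 -0.0039  0.2909]
```

View pics/w2.png

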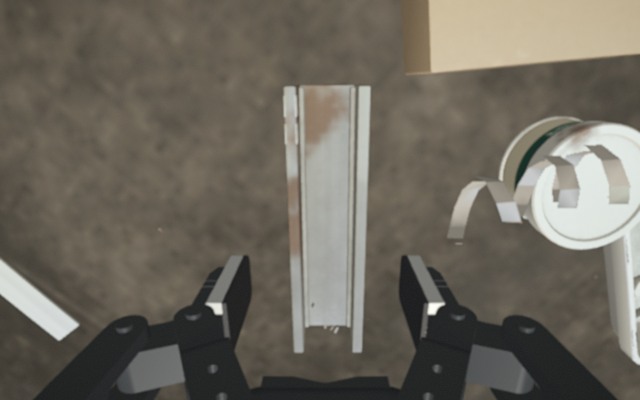

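```bash
python3 -m jog '[0,0,0,0.005,-0.003,0.1,0.75, 0,0,0,0.005,-0.003,0.2,0.75, 0,0,0,0.005,-0.003,0.29,0.75, 0,0,0,0.005,-0.003,0.29,0.7, 0,0,0,0.005,-0.003,0.29,0.3, 0,0,0,0.005,-0.003,0.29,0.3, 0,0,0,0.005,-0.003,0.29,0.3, 0,0,0,0.005,-0.003,0.29,0.3]' 50
python3 - <<'E'
from h import *
st(); rel([.495,-.2,.2],toolR(-30))
E
```

```text
clock: 3.45
tcp_pos: [0.5037, -0.0583, 0.0162]
orientation: [2.271, 2.167, 0.001]
contact_force: [-0.9, -1.2, 7.7]
grip_width: 0.0388
t 3.45 tcp [ 0.5037 -0.0583  0.0162] F [-0.9 -1.2  7.7] w 0.0388 j [ 0.37  0.57 -0.47  2.08  0.45  0.59 -0.47]
y az -2.69 z [ 0.0025 -0.0018 -1.    ] x [ 0.047  0.999 -0.002]
turn [0.0009 0.0003 0.1517] shift [-0.7114 -0.0078 -0.9178]
```

```bash
python3 -m jog '[0,0,0,0,0,-0.15,0.3, 0,0,0,0,0,-0.3,0.3, 0,0,0,0,0,-0.5,0.3, 0,0,0.02,-0.05,0,-0.7,0.3, 0,0,0.05,-0.2,0,-0.85,0.3, 0,0,0.1,-0.4,0,-0.92,0.3, 0,0,0.15,-0.6,0,-0.92,0.3, 0,0,0.15,-0.71,0,-0.92,0.3, 0,0,0.15,-0.71,0,-0.92,0.3]'
python3 - <<'E'
from h import *
st(); snap("wrist","pics/w3.png")
E
```

```text
clock: 4.35
tcp_pos: [0.4949, -0.2042, 0.2005]
orientation: [2.717, 1.569, -0.001]
contact_force: [-0.6, 0.4, -5.9]
grip_width: 0.0391
t 4.35 tcp [ 0.4949 -0.2042  0.2005] F [-0.6  0.4 -5.9] w 0.0391 j [ 0.65  0.32 -0.46  1.9   0.17  0.96 -0.41]
y az -30.01 z [ 0.0015 -0.0036 -1.    ] x [ 0.5    0.866 -0.002]
```

View pics/w3.png

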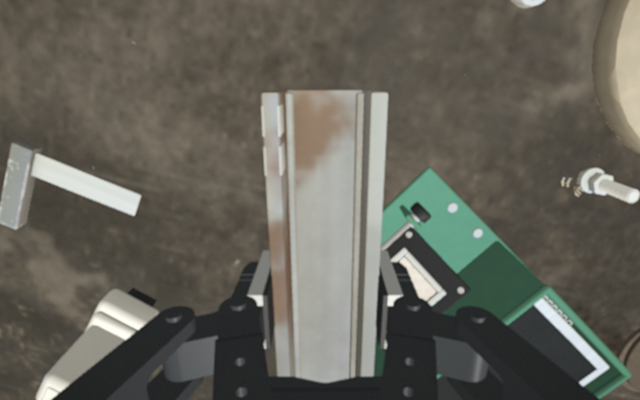

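Run:
```python
from h import *
rel([.48,-.34,.28],toolR(-73.2))
```

```text
turn [ 0.0008 -0.      0.241 ] shift [-0.6403  0.2787 -0.3973]
```

```bash
python3 -m jog '[0,0,0.05,-0.1,0.05,-0.1,0.3, 0,0,0.1,-0.3,0.1,-0.2,0.3, 0,0,0.15,-0.5,0.2,-0.3,0.3, 0,0,0.2,-0.64,0.28,-0.4,0.3, 0,0,0.24,-0.64,0.28,-0.4,0.3, 0,0,0.24,-0.64,0.28,-0.4,0.3, 0,0,0.24,-0.64,0.28,-0.4,0.3]'
python3 - <<'E'
from h import *
st(); snap("wrist","pics/w4.png")
E
```

```text
clock: 5.1
tcp_pos: [0.4806, -0.3374, 0.2797]
orientation: [-3.105, -0.476, -0.001]
contact_force: [0.3, 0.2, -6.6]
grip_width: 0.0388
t 5.1 tcp [ 0.4806 -0.3374  0.2797] F [ 0.3  0.2 -6.6] w 0.0388 j [ 0.72  0.31 -0.27  1.7   0.09  1.15 -0.84]
y az -72.57 z [ 3.e-04  4.e-04 -1.e+00] x [0.954 0.3   0.   ]
```

View pics/w4.png

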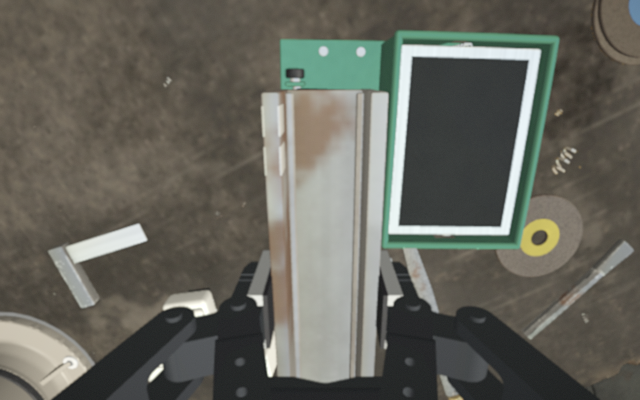

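Run:
```python
from h import *
crop("pics/w4.png","pics/w4a.png",375,20,570,260,2.5) if 0 else crop("pics/w4.png","pics/w4a.png",375,25,570,255,3)
```

```text
(no output)
```

View pics/w4a.png

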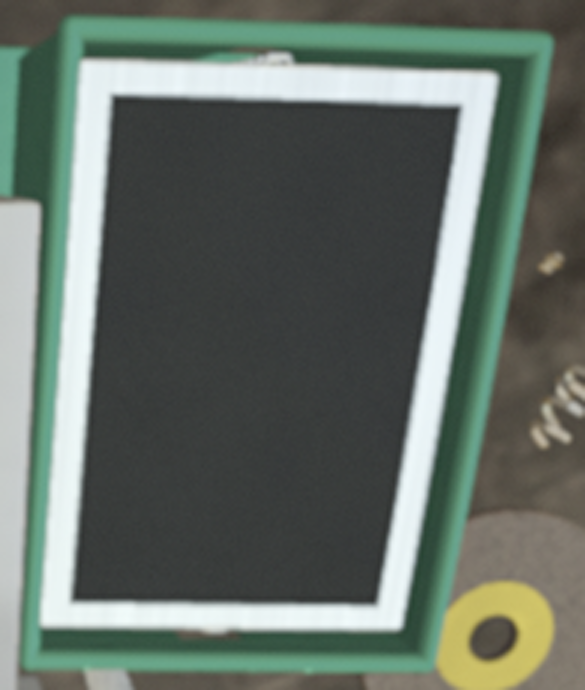

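Run:
```python
from h import *
o=ld("pics/w4.png")
f=lambda p:(375+p[0]/3-.4,25+p[1]/3-.4)
for z,Q in [(.102,[(65,18),(553,33),(437,668),(22,668)]),(.088,[(82,60),(498,72),(404,631),(40,626)]),(.089,[(113,98),(460,107),(377,606),(73,602)])]:
    B=np.array([onz("wrist",f(p),z,o) for p in Q])
    print(B.mean(0).round(4),[np.linalg.norm(B[i]-B[i-1]).round(4) for i in range(4)])
    a=(B[1]+B[2]-B[0]-B[3])[:2];b=(B[0]+B[1]-B[2]-B[3])[:2]
    print(np.degrees(np.arctan2(a[1],a[0])),np.degrees(np.arctan2(b[1],b[0])))
```

```text
[ 0.5363 -0.4522  0.102 ] [np.float64(0.1956), np.float64(0.1375), np.float64(0.1949), np.float64(0.1383)]
-72.93234981848349 16.860872537772206
[ 0.5358 -0.4534  0.088 ] [np.float64(0.1773), np.float64(0.1231), np.float64(0.1782), np.float64(0.125)]
-73.33663320830034 16.86030388169258
[ 0.5353 -0.453   0.089 ] [np.float64(0.1578), np.float64(0.1031), np.float64(0.1585), np.float64(0.1032)]
-73.25913178239622 16.78595145204808
```

Run:
```python
from h import *
rel([.5355,-.453,.28],toolR(-73.2));rel([.5355,-.453,.14],toolR(-73.2));
```

```text
turn [-0.0001 -0.0001  0.0034] shift [ 0.0896  0.6333 -0.0017]
turn [-0.0001 -0.0001  0.0034] shift [0.0894 0.6334 0.6983]
```

```bash
python3 -m jog '[0,0,0.003,0.05,0.2,0,0.3, 0,0,0.003,0.09,0.4,0,0.3, 0,0,0.003,0.09,0.6,0.1,0.3, 0,0,0.003,0.09,0.633,0.3,0.3, 0,0,0.003,0.09,0.633,0.5,0.3, 0,0,0.003,0.09,0.633,0.65,0.3, 0,0,0.003,0.09,0.633,0.65,0.3, 0,0,0.003,0.09,0.633,0.65,0.3]'
python3 - <<'E'
from h import *
st(); snap("side","pics/d5.png"); snap("scene","pics/s5.png");rel([.5355,-.453,.095],toolR(-73.2))
crop("pics/d5.png","pics/d5a.png",220,170,420,320,4)
E
```

```text
clock: 5.95
tcp_pos: [0.5361, -0.4517, 0.1496]
orientation: [-3.105, -0.465, 0.0]
contact_force: [0.3, -0.4, -4.0]
grip_width: 0.039
t 5.95 tcp [ 0.5361 -0.4517  0.1496] F [ 0.3 -0.4 -4. ] w 0.039 j [ 0.76  0.61 -0.22  1.54  0.14  1.01 -0.77]
y az -72.95 z [-3.0e-04  1.6e-03 -1.0e+00] x [0.956 0.293 0.   ]
turn [ 0.0009 -0.001   0.0009] shift [-0.0092 -0.0044  0.2864]
```

View pics/d5a.png

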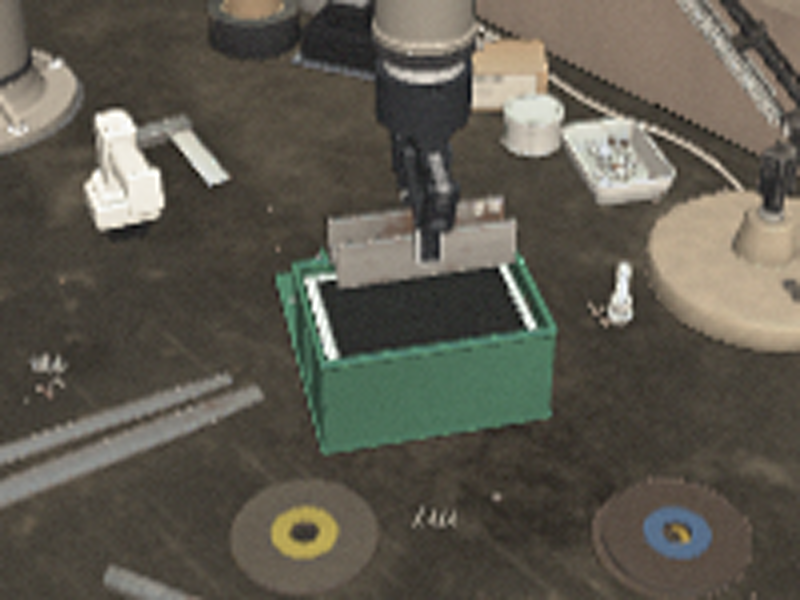

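View pics/s5.png

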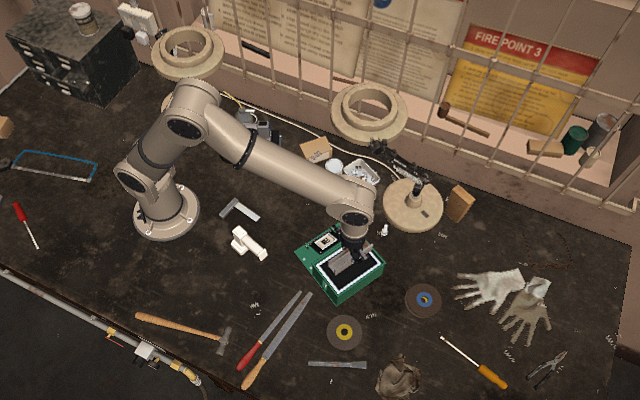

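```bash
python3 -m jog '[0,0,0,-0.009,-0.004,0.1,0.3, 0,0,0,-0.009,-0.004,0.18,0.3, 0,0,0,-0.009,-0.004,0.23,0.3, 0,0,0,-0.009,-0.004,0.26,0.3, 0,0,0,-0.009,-0.004,0.29,0.3, 0,0,0,-0.009,-0.004,0.32,0.3, 0,0,0,-0.009,-0.004,0.34,0.3, 0,0,0,-0.009,-0.004,0.36,0.3, 0,0,0,-0.009,-0.004,0.36,0.3]'
python3 - <<'E'
from h import *
st()
E
```

```text
clock: 6.95
tcp_pos: [0.5357, -0.4531, 0.08]
orientation: [3.105, 0.463, 0.005]
contact_force: [-1.0, 0.9, -2.5]
grip_width: 0.0394
t 6.95 tcp [ 0.5357 -0.4531  0.08  ] F [-1.   0.9 -2.5] w 0.0394 j [ 0.75  0.68 -0.21  1.59  0.17  0.89 -0.79]
y az -73.03 z [ 0.0037 -0.0018 -1.    ] x [0.956 0.292 0.003]
```

```bash
python3 -m jog '[0,0,0,0,0,0,0.5, 0,0,0,0,0,0,0.55, 0,0,0,0,0,0,0.6, 0,0,0,0,0,0,0.65, 0,0,0,0,0,0,0.65, 0,0,0,0,0,0,0.65, 0,0,0,0,0,-0.1,0.65, 0,0,0,0,0,-0.3,0.65, 0,0,0,0,0,-0.5,0.65, 0,0,0,0,0,-0.7,0.65, 0,0,0,0,0,-0.8,0.65, 0,0,0,0,0,-0.8,0.65]'
python3 - <<'E'
from h import *
st(); snap("side","pics/d6.png"); snap("wrist","pics/w6.png")
crop("pics/d6.png","pics/d6a.png",220,170,420,320,4)
E
```

```text
clock: 8.15
tcp_pos: [0.5369, -0.454, 0.2445]
orientation: [3.1, 0.462, 0.014]
contact_force: [0.6, 0.1, 0.6]
grip_width: 0.0557
t 8.15 tcp [ 0.5369 -0.454   0.2445] F [0.6 0.1 0.6] w 0.0557 j [ 0.76  0.52 -0.22  1.46  0.12  1.16 -0.75]
y az -73.04 z [ 0.0097 -0.0063 -0.9999] x [0.956 0.292 0.007]
```

View pics/d6a.png

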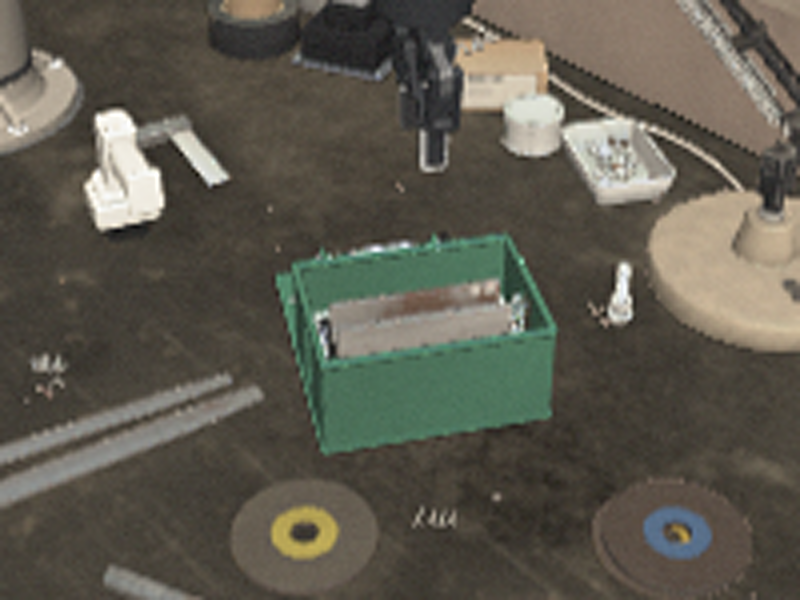

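View pics/w6.png

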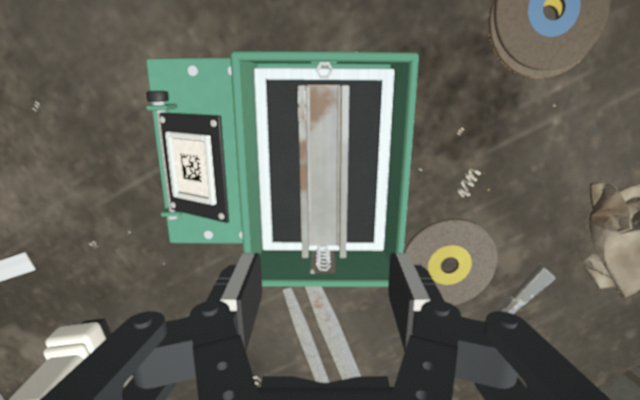

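Run:
```python
from h import *
crop("pics/w6.png","pics/w6a.png",140,40,300,240,3.6)
crop("pics/w6.png","pics/w6b.png",240,50,420,290,2.5)
o=ld("pics/w6.png")
P=[(255,68),(394,69),(384,251),(261,247)];Bk=[(298,85),(350,85),(348,257),(302,256)]
for z in (.04,.045,.05,.055,.06):
    A=np.array([onz("wrist",p,z,o) for p in P]);B=np.array([onz("wrist",p,z+.042,o) for p in Bk])
    d=(B.mean(0)-A.mean(0))[:2]; a=np.radians(-73.2);x=np.array([np.cos(a),np.sin(a)]);y=np.array([-x[1],x[0]])
    print(z,A.mean(0).round(4),[np.linalg.norm(A[i]-A[i-1]).round(4) for i in range(4)],[np.linalg.norm(B[i]-B[i-1]).round(4) for i in range(4)],"rel",d@x,d@y)
```

```text
0.04 [ 0.5346 -0.4537  0.04  ] [np.float64(0.1781), np.float64(0.126), np.float64(0.1822), np.float64(0.1299)] [np.float64(0.1525), np.float64(0.0418), np.float64(0.1536), np.float64(0.0429)] rel 0.0007802448461808897 -0.0005682609799023776
0.045 [ 0.5357 -0.4533  0.045 ] [np.float64(0.1755), np.float64(0.1242), np.float64(0.1796), np.float64(0.128)] [np.float64(0.1499), np.float64(0.0411), np.float64(0.1511), np.float64(0.0422)] rel 0.0007654469054247107 -0.00039903660908103823
0.05 [ 0.5368 -0.453   0.05  ] [np.float64(0.173), np.float64(0.1224), np.float64(0.1769), np.float64(0.1261)] [np.float64(0.1474), np.float64(0.0405), np.float64(0.1485), np.float64(0.0415)] rel 0.0007506489646685317 -0.00022981223825969886
0.055 [ 0.5379 -0.4526  0.055 ] [np.float64(0.1704), np.float64(0.1206), np.float64(0.1743), np.float64(0.1242)] [np.float64(0.1449), np.float64(0.0398), np.float64(0.146), np.float64(0.0408)] rel 0.0007358510239124379 -6.0587867438269226e-05
0.06 [ 0.539  -0.4523  0.06  ] [np.float64(0.1678), np.float64(0.1187), np.float64(0.1716), np.float64(0.1223)] [np.float64(0.1424), np.float64(0.0391), np.float64(0.1434), np.float64(0.0401)] rel 0.0007210530831562379 0.00010863650338319252
```

View pics/w6a.png

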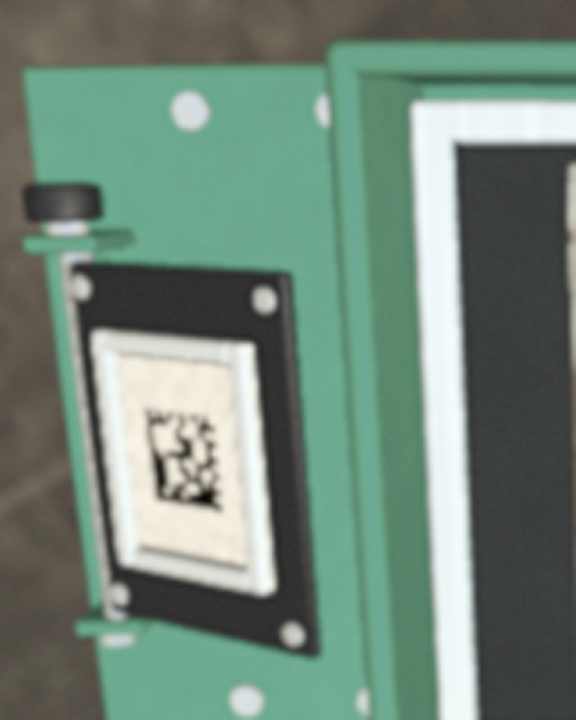

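View pics/w6b.png

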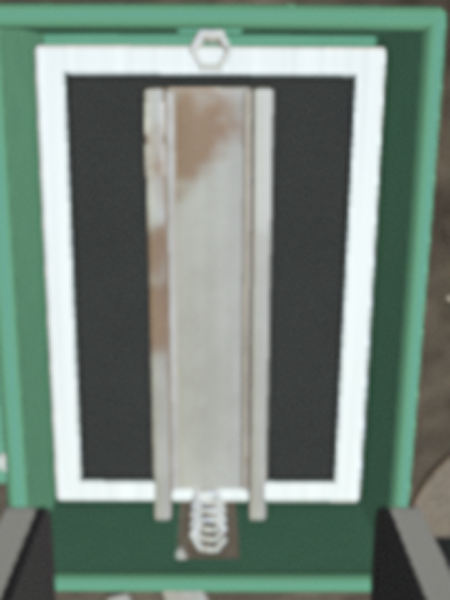

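Run:
```python
from h import *
rel([.435,-.355,.2],toolR(-73.2))
```

```text
turn [ 0.0009 -0.001   0.001 ] shift [-0.3359 -0.6139  0.1962]
```

```bash
python3 -m jog '[0,0,0,-0.1,-0.2,0,0.65, 0,0,0,-0.2,-0.4,0,0.65, 0,0,0,-0.34,-0.61,0.1,0.65, 0,0,0,-0.34,-0.61,0.2,0.65, 0,0,0,-0.34,-0.61,0.2,0.65, 0,0,0,-0.34,-0.61,0.2,0.65]'
python3 - <<'E'
from h import *
st(); snap("wrist","pics/w7.png"); rel([.42,-.27,.17],toolR(-40))
E
```

```text
clock: 8.85
tcp_pos: [0.4345, -0.3562, 0.1986]
orientation: [3.106, 0.463, 0.004]
contact_force: [0.1, -0.8, 1.6]
grip_width: 0.0555
t 8.85 tcp [ 0.4345 -0.3562  0.1986] F [ 0.1 -0.8  1.6] w 0.0555 j [ 0.78  0.34 -0.26  1.85  0.1   0.96 -0.79]
y az -73.03 z [ 2.7e-03 -9.0e-04 -1.0e+00] x [0.956 0.292 0.002]
turn [ 0.0013 -0.0008 -0.1835] shift [ 0.0526 -0.4373  0.1457]
```

View pics/w7.png

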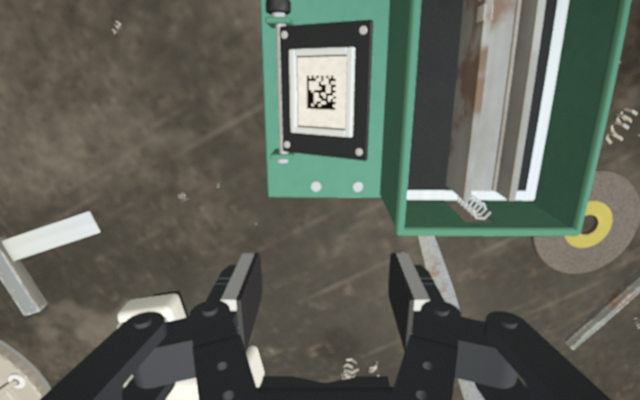

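```bash
python3 -m jog '[0,0,-0.045,0.02,-0.15,0.05,0.65, 0,0,-0.09,0.04,-0.3,0.1,0.65, 0,0,-0.14,0.05,-0.44,0.1,0.65, 0,0,-0.18,0.05,-0.44,0.1,0.65, 0,0,-0.18,0.05,-0.44,0.1,0.65, 0,0,-0.18,0.05,-0.44,0.1,0.65]'
python3 - <<'E'
from h import *
st(); snap("wrist","pics/w8.png")
crop("pics/w7.png","pics/w7a.png",260,5,390,170,4.5)
E
```

```text
clock: 9.5
tcp_pos: [0.4205, -0.2708, 0.1798]
orientation: [2.853, 1.303, 0.007]
contact_force: [0.7, 0.6, -0.5]
grip_width: 0.0557
t 9.5 tcp [ 0.4205 -0.2708  0.1798] F [ 0.7  0.6 -0.5] w 0.0557 j [ 0.79  0.28 -0.4   2.    0.14  0.88 -0.4 ]
y az -40.89 z [ 0.006  -0.0026 -1.    ] x [0.655 0.756 0.002]
```

View pics/w8.png

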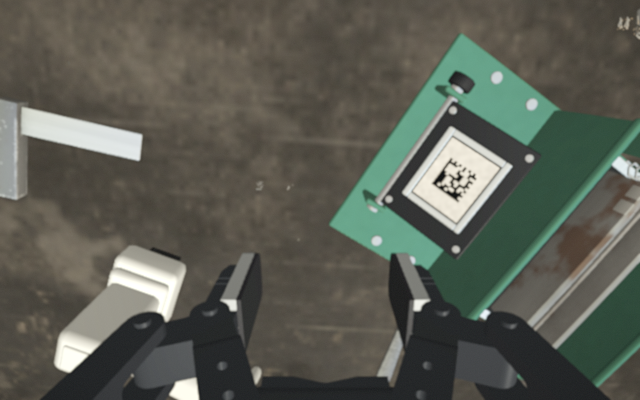

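View pics/w7a.png

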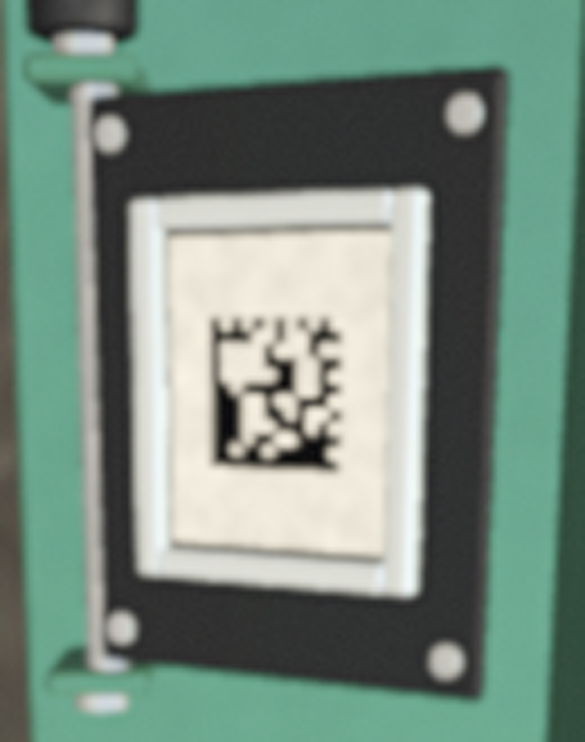

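Run:
```python
from h import *
crop("pics/w8.png","pics/w8a.png",370,80,550,270,3.9)
```

```text
(no output)
```

View pics/w8a.png

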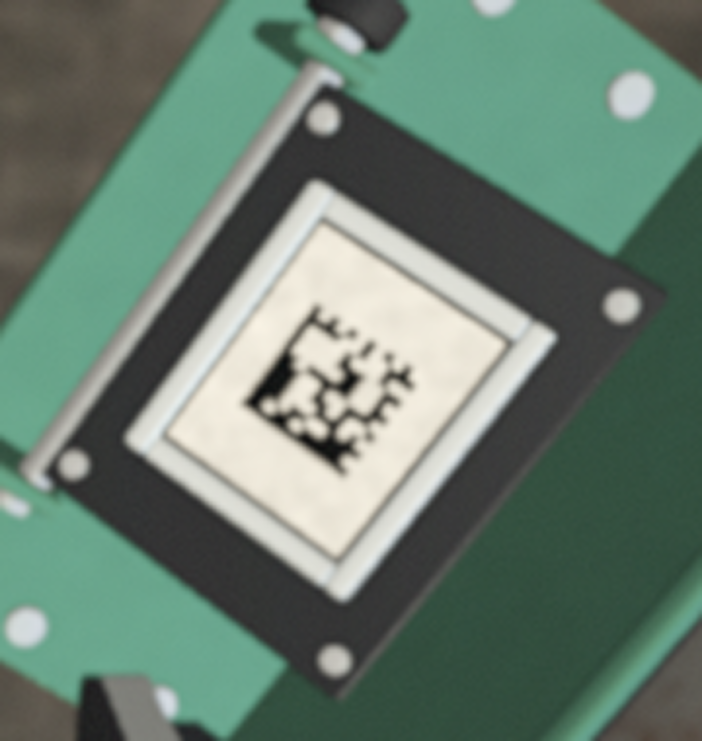

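```bash
cat > fit.py <<'E'
from h import *
from scipy.optimize import least_squares
o7=ld("pics/w7.png");o8=ld("pics/w8.png")
a=lambda p:(260+p[0]/4.5-.4,5+p[1]/4.5-.4)
b=lambda p:(370+p[0]/3.9-.4,80+p[1]/3.9-.4)
names=["sTL","sTR","sBR","sBL","fTL","fTR","fBR","fBL","hTR","hBR","cTL","cBL","cBR"]
p7=[(111,134),(466,113),(447,661),(123,628),(128,198),(432,187),(420,598),(137,577),(506,70),(482,697),(213,320),(213,463),(337,468)]
p8=[(323,118),(622,306),(335,661),(74,465),(315,181),(556,336),(343,601),(126,440),(667,293),(342,697),(314,308),(247,403),(346,474)]
u7=np.array([a(p) for p in p7]);u8=np.array([b(p) for p in p8])
for n,x,y in zip(names,u7,u8):
    X,e=tri([("wrist",x,o7),("wrist",y,o8)]); print(n,X.round(4),np.round(e,4))
def model(q):
    c=q[:3];th=q[3];az=q[4];sx,sy,fx,fy,h=q[5:10]
    xb=np.array([np.cos(az),np.sin(az),0]);y=np.array([-xb[1],xb[0],0])
    x=np.cos(th)*xb+np.sin(th)*np.array([0,0,1]);n=np.cross(x,y)
    L=np.array([(-sx,sy,-h),(sx,sy,-h),(sx,-sy,-h),(-sx,-sy,-h),(-fx,fy,.003),(fx,fy,.003),(fx,-fy,.003),(-fx,-fy,.003),(.039,.05,-h),(.039,-.05,-h),(q[10],q[11],0),(q[10],q[11]-q[12],0),(q[10]+q[12],q[11]-q[12],0)])
    return c+L@np.c_[x,y,n].T,n,x,y
def res(q):
    P=model(q)[0]
    w=[2,2,2,2,1,1,1,1,1,1,1,1,1]
    return np.r_[(((proj("wrist",P,o7)-u7).T*w).ravel()),(((proj("wrist",P,o8)-u8).T*w).ravel()),(q[9]-.002)/.002]
q0=np.r_[.50,-.34,.06,.55,np.radians(-73.2),.033,.044,.028,.033,.002,-.01,.01,.02]
s=least_squares(res,q0)
print("rms",np.sqrt(np.mean(s.fun**2)));q=s.x
print("c",q[:3].round(4),"tilt",np.degrees(q[3]),"az",np.degrees(q[4]),q[5:].round(4)); print("n",model(q)[1])
J=s.jac;C=np.linalg.inv(J.T@J)*.25; print("sd",np.sqrt(np.diag(C))[:5])
np.save("plate.npy",np.r_[q[:5]])
E
python3 fit.py
```

```text
sTL [ 0.5326 -0.2929  0.0384] [0. 0.]
sTR [ 0.5492 -0.3485  0.0698] [0. 0.]
sBR [ 0.4671 -0.373   0.07  ] [0. 0.]
sBL [ 0.4504 -0.3177  0.0388] [0. 0.]
fTL [ 0.5229 -0.2995  0.0464] [0.0002 0.0002]
fTR [ 0.5377 -0.3472  0.0661] [0.0001 0.0001]
fBR [ 0.4755 -0.3657  0.0659] [0.0002 0.0002]
fBL [ 0.462  -0.3179  0.0459] [0.0005 0.0005]
hTR [ 0.5572 -0.3524  0.0692] [0.0002 0.0002]
hBR [ 0.4633 -0.3805  0.0704] [0.0003 0.0003]
cTL [ 0.5079 -0.319   0.0493] [0.0003 0.0003]
cBL [ 0.4856 -0.3256  0.0512] [0.0002 0.0002]
cBR [ 0.4916 -0.346   0.0614] [0.0001 0.0001]
rms 0.7798290008124781
c [ 0.4998 -0.3332  0.0538] tilt 26.77914196449099 az -73.26991855373682 [ 0.0328  0.043   0.0273  0.0321  0.0002 -0.0122  0.012   0.0238]
n [-0.12969758  0.43148135  0.8927499 ]
sd [6.88696792e-05 1.46073358e-04 3.33770129e-04 6.19806461e-03
 1.14903909e-03]
```

Run:
```python
from h import *
rel([.42,-.19,.2],toolR(-8))
```

```text
turn [ 0.002  -0.     -0.1827] shift [ 0.3046 -0.2647 -0.1028]
```

```bash
python3 -m jog '[0,0,-0.045,0.1,-0.1,-0.05,0.65, 0,0,-0.09,0.2,-0.2,-0.1,0.65, 0,0,-0.14,0.3,-0.26,-0.1,0.65, 0,0,-0.18,0.3,-0.26,-0.1,0.65, 0,0,-0.18,0.3,-0.26,-0.1,0.65, 0,0,-0.18,0.3,-0.26,-0.1,0.65]'
python3 - <<'E'
from h import *
st(); snap("wrist","pics/w9.png")
E
```

```text
clock: 10.15
tcp_pos: [0.4203, -0.1922, 0.1995]
orientation: [2.382, 2.04, 0.004]
contact_force: [-0.3, 0.0, -0.0]
grip_width: 0.0564
t 10.15 tcp [ 0.4203 -0.1922  0.1995] F [-0.3  0.  -0. ] w 0.0564 j [ 0.78  0.2  -0.54  2.05  0.13  0.91  0.01]
y az -8.85 z [ 0.0059 -0.0025 -1.    ] x [ 0.154  0.988 -0.002]
```

View pics/w9.png

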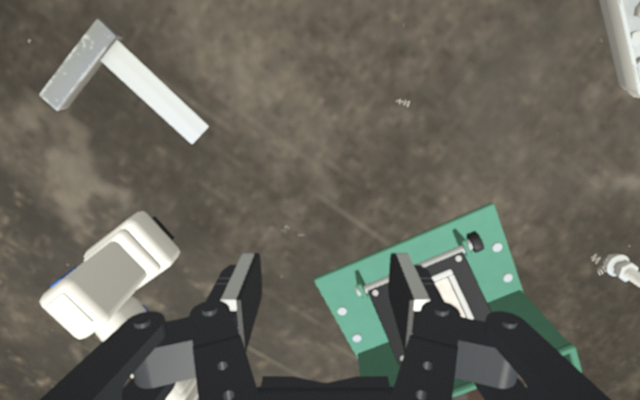

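```bash
cat > fit2.py <<'E'
exec(open("fit.py").read().split("def res")[0])
o6=ld("pics/w6.png")
p6=[(81,289),(264,300),(293,634),(119,595),(92,330),(254,343),(274,595),(122,567),(290,272),(318,656),(147,408),(157,500),(219,510)]
u6=np.array([(140+p[0]/3.6-.4,40+p[1]/3.6-.4) for p in p6])
print()
for n,x,y,z in zip(names,u7,u8,u6):
    X,e=tri([("wrist",x,o7),("wrist",y,o8),("wrist",z,o6)]); print(n,X.round(4),np.round(e,4))
V=[(o6,u6),(o7,u7),(o8,u8)]
def mk(idx):
    def res(q):
        P=model(q)[0]
        return np.r_[np.concatenate([(proj("wrist",P,o)-u)[idx].ravel() for o,u in V]),(q[9]-.002)/.002]
    return res
q0=np.r_[.50,-.34,.06,.55,np.radians(-73.2),.033,.044,.028,.033,.002,-.01,.01,.02]
for idx in (list(range(13)),[0,1,2,3],[4,5,6,7],[0,1,2,3,8,9,10,11,12]):
    s=least_squares(mk(idx),q0,loss="soft_l1");q=s.x
    print(len(idx),"rms",np.sqrt(np.mean(s.fun**2)).round(3),"c",q[:3].round(4),"tilt",np.degrees(q[3]).round(2),"az",np.degrees(q[4]).round(2),q[5:].round(4)); print(" n",model(q)[1].round(4))
    if len(idx)==13: np.set_printoptions(suppress=True); print(s.fun[:-1].reshape(3,13,2).round(1))
E
python3 fit2.py
```

```text
sTL [ 0.5329 -0.2924  0.038 ] [0.0002 0.0002]
sTR [ 0.5495 -0.3481  0.0695] [0.0001 0.0001]
sBR [ 0.4672 -0.3726  0.0696] [0.0002 0.0002]
sBL [ 0.4505 -0.3172  0.0383] [0.0001 0.0001]
fTL [ 0.5231 -0.2989  0.046 ] [0.0004 0.0004]
fTR [ 0.5379 -0.3467  0.0657] [0.0003 0.0003]
fBR [ 0.4757 -0.3653  0.0655] [0. 0.]
fBL [ 0.4621 -0.3174  0.0455] [0.0003 0.0003]
hTR [ 0.5574 -0.352   0.0688] [0. 0.]
hBR [ 0.4634 -0.3801  0.07  ] [0.0001 0.0001]
cTL [ 0.5081 -0.3185  0.0489] [0.0005 0.0005]
cBL [ 0.4857 -0.3251  0.0508] [0.0001 0.0001]
cBR [ 0.4918 -0.3456  0.061 ] [0. 0.]

sTL [ 0.5327 -0.2924  0.0383] [0.0003 0.0001 0.0003]
sTR [ 0.5495 -0.348   0.0695] [0.0001 0.0002 0.0001]
sBR [ 0.4672 -0.3727  0.0693] [0.0001 0.0003 0.0002]
sBL [ 0.4505 -0.3171  0.0385] [0.0002 0.0001 0.    ]
fTL [ 0.5235 -0.2992  0.0439] [0.0006 0.0006 0.0004]
fTR [ 0.5379 -0.3467  0.0657] [0.0003 0.0003 0.0001]
fBR [ 0.4756 -0.3651  0.0662] [0.0002 0.0003 0.0003]
fBL [ 0.4618 -0.3178  0.0441] [0.0005 0.0005 0.0006]
hTR [ 0.5576 -0.3522  0.0683] [0.0002 0.0001 0.0001]
hBR [ 0.4634 -0.3803  0.0697] [0.0002 0.0001 0.0
[... 640 characters left out ...]
1.6]
  [ 0.4  0.4]
  [ 0.6  0.2]
  [ 0.6  0.2]]

 [[ 0.6  0. ]
  [-0.9 -0.5]
  [-0.3 -0.8]
  [ 0.1  0.2]
  [-0.2 -1.2]
  [ 0.7 -0.3]
  [ 0.5  0.4]
  [-1.   0.1]
  [ 1.8  0. ]
  [-0.7  1.8]
  [ 0.1 -1. ]
  [-1.3 -0.4]
  [-1.1 -0.6]]]
4 rms 0.167 c [ 0.4997 -0.3317  0.0556] tilt 28.11 az -73.28 [ 0.0329  0.0429  0.025   0.033   0.002  -0.01    0.01    0.02  ]
 n [-0.1356  0.4512  0.8821]
4 rms 0.402 c [ 0.5    -0.3334  0.0522] tilt 24.06 az -73.41 [ 1.2428 -0.0659  0.0271  0.0324  0.002  -0.01    0.01    0.02  ]
 n [-0.1164  0.3908  0.9131]
9 rms 0.652 c [ 0.4998 -0.3319  0.0546] tilt 26.69 az -73.25 [ 0.0327  0.0431  0.2767 -0.4719  0.002  -0.0115  0.0121  0.0238]
 n [-0.1295  0.4302  0.8934]
```

Run:
```python
from h import *
rel([.43,.0,.2],toolR(35))
```

```text
turn [ 0.0016  0.0012 -0.2435] shift [ 0.9574 -0.0988 -0.005 ]
```

```bash
python3 -m jog '[0,0,-0.045,0.2,-0.02,0,0.65, 0,0,-0.09,0.4,-0.04,0,0.65, 0,0,-0.14,0.6,-0.06,0,0.65, 0,0,-0.18,0.8,-0.08,0,0.65, 0,0,-0.22,0.95,-0.1,0,0.65, 0,0,-0.243,0.95,-0.1,0,0.65, 0,0,-0.243,0.95,-0.1,0,0.65]'
python3 - <<'E'
from h import *
st(); snap("wrist","pics/w10.png"); snap("scene","pics/s10.png"); snap("side","pics/d10.png")
crop("pics/s10.png","pics/s10a.png",90,20,340,220,3.2)
crop("pics/d10.png","pics/d10a.png",130,20,380,220,3.2)
E
```

```text
clock: 10.9
tcp_pos: [0.4298, -0.0012, 0.199]
orientation: [1.452, 2.779, 0.001]
contact_force: [0.7, -1.0, 0.5]
grip_width: 0.0558
t 10.9 tcp [ 0.4298 -0.0012  0.199 ] F [ 0.7 -1.   0.5] w 0.0558 j [ 0.58  0.18 -0.79  2.11  0.17  0.91  0.31]
y az 34.84 z [ 0.0057 -0.0022 -1.    ] x [-0.571  0.821 -0.005]
```

View pics/w10.png

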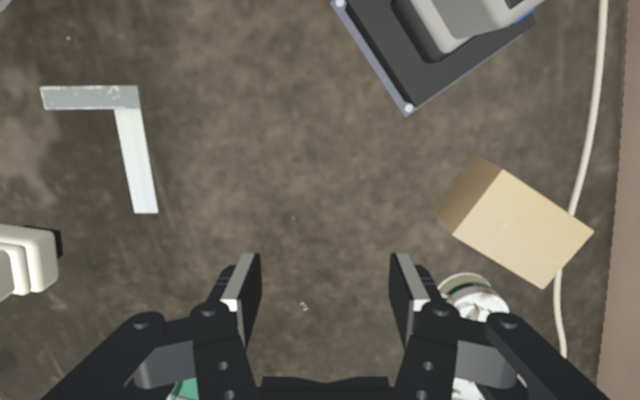

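View pics/s10a.png

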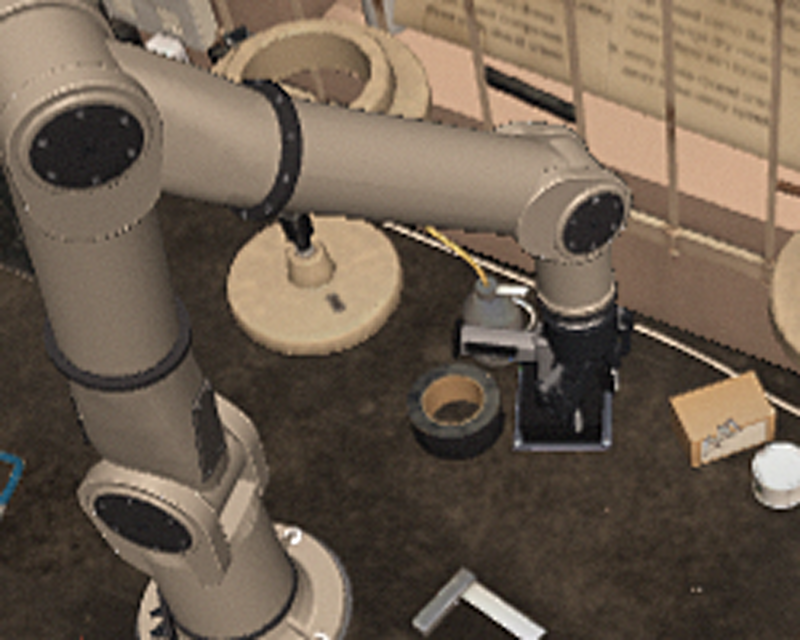

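View pics/d10a.png

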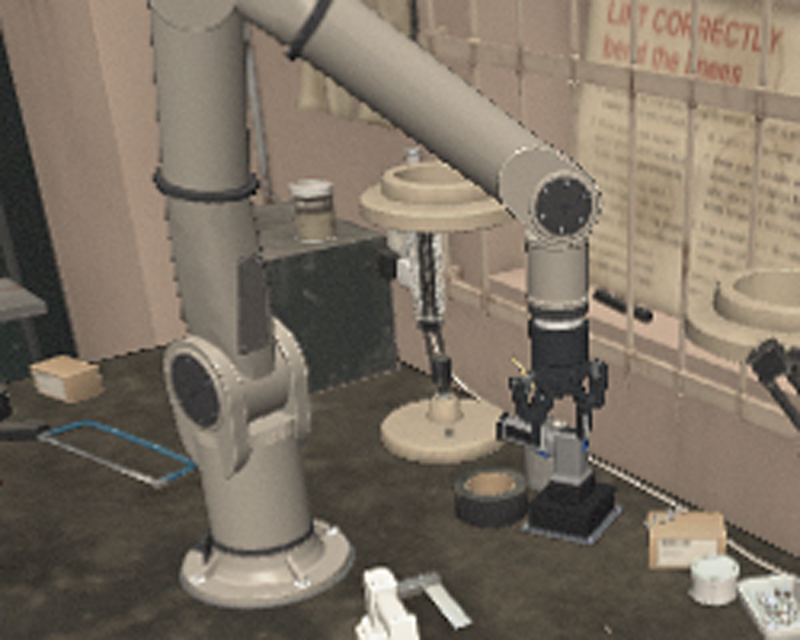

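Run:
```python
from h import *
rel([.44,.09,.25],toolR(72))
```

```text
turn [ 0.0004  0.0019 -0.2077] shift [ 0.3499  0.3063 -0.2565]
```

```bash
python3 -m jog '[0,0,-0.045,0.05,0.05,-0.1,0.75, 0,0,-0.09,0.15,0.15,-0.2,0.75, 0,0,-0.14,0.3,0.25,-0.25,0.75, 0,0,-0.18,0.35,0.3,-0.25,0.75, 0,0,-0.21,0.35,0.3,-0.25,0.75, 0,0,-0.21,0.35,0.3,-0.25,0.75]'
python3 - <<'E'
from h import *
st(); snap("wrist","pics/w11.png")
E
```

```text
clock: 11.65
tcp_pos: [0.4392, 0.0889, 0.2487]
orientation: [0.482, 3.099, -0.003]
contact_force: [-0.4, -0.2, -1.2]
grip_width: 0.0644
t 11.65 tcp [0.4392 0.0889 0.2487] F [-0.4 -0.2 -1.2] w 0.0644 j [ 0.53  0.18 -0.95  2.01  0.17  1.03  0.76]
y az 72.3 z [ 0.0052 -0.0025 -1.    ] x [-0.953  0.304 -0.006]
```

View pics/w11.png

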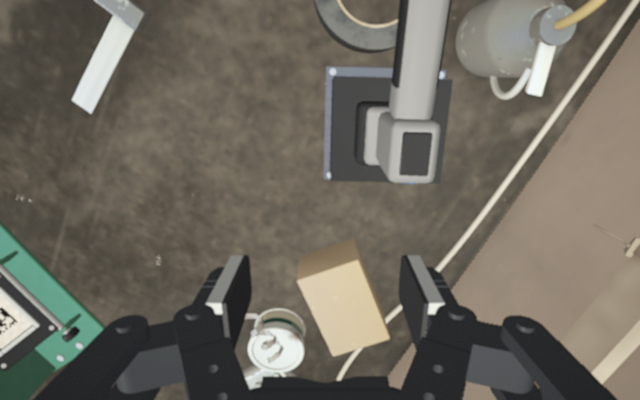

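Run:
```python
from h import *
crop("pics/w11.png","pics/w11a.png",310,50,470,195,4.5)
o=ld("pics/w11.png"); print(onz("wrist",(555,25),.2,o),onz("wrist",(490,75),.03,o))
```

```text
[0.37136404 0.22909635 0.2       ] [0.40688871 0.26492404 0.03      ]
```

View pics/w11a.png

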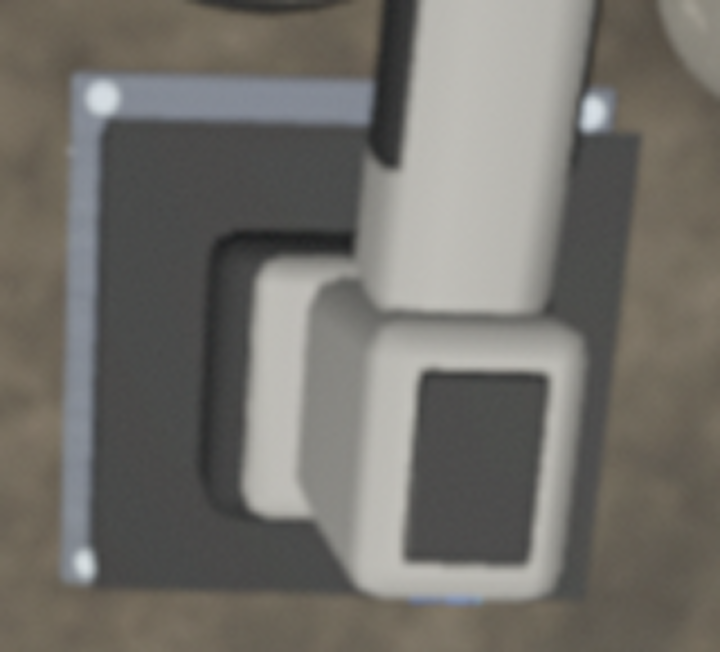

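Run:
```python
from h import *
o=ld("pics/w11.png"); f=lambda p:(310+p[0]/4.5-.4,50+p[1]/4.5-.4)
def quad(Q,z):
    B=np.array([onz("wrist",f(p),z,o) for p in Q])
    a=(B[1]+B[2]-B[0]-B[3])[:2];b=(B[3]+B[2]-B[1]-B[0])[:2]
    print(z,B.mean(0).round(4),[np.linalg.norm(B[i]-B[i-1]).round(4) for i in range(4)],np.degrees(np.arctan2(a[1],a[0])).round(2),np.degrees(np.arctan2(b[1],b[0])).round(2))
quad([(103,123),(640,135),(585,600),(90,590)],.045)
quad([(422,370),(550,372),(530,565),(403,563)],.152)
quad([(368,318),(586,320),(560,598),(350,598)],.152)
quad([(207,232),(350,232),(300,518),(200,518)],.075)
```

```text
0.045 [0.428  0.1556 0.045 ] [np.float64(0.0986), np.float64(0.1099), np.float64(0.0991), np.float64(0.1102)] 71.35 -18.83
0.152 [0.427  0.1561 0.152 ] [np.float64(0.0293), np.float64(0.0189), np.float64(0.0293), np.float64(0.0195)] 71.64 -18.96
0.152 [0.4254 0.1549 0.152 ] [np.float64(0.0423), np.float64(0.0319), np.float64(0.0422), np.float64(0.0324)] 72.29 -17.83
0.075 [0.4182 0.1346 0.075 ] [np.float64(0.0554), np.float64(0.0271), np.float64(0.0559), np.float64(0.0199)] 72.5 -21.28
```

Run:
```python
from h import *
rel([.4275,.1557,.19],toolR(71.3))
```

```text
turn [-0.0003  0.0018  0.0045] shift [0.1599 0.3026 0.2914]
```

```bash
python3 -m jog '[0,0.002,0.005,0.05,0.1,0,0.68, 0,0.002,0.005,0.1,0.2,0,0.68, 0,0.002,0.005,0.16,0.3,0,0.68, 0,0.002,0.005,0.16,0.303,0.15,0.68, 0,0.002,0.005,0.16,0.303,0.29,0.68, 0,0.002,0.005,0.16,0.303,0.29,0.68, 0,0.002,0.005,0.16,0.303,0.29,0.68]'
python3 - <<'E'
from h import *
st(); snap("wrist","pics/w12.png"); rel([.4275,.1557,.11],toolR(71.3)); snap("side","pics/d12.png");crop("pics/d12.png","pics/d12a.png",130,20,380,220,3.2)
E
```

```text
clock: 12.4
tcp_pos: [0.4276, 0.1552, 0.1905]
orientation: [-0.517, -3.097, 0.002]
contact_force: [-0.8, -0.3, -0.6]
grip_width: 0.0578
t 12.4 tcp [0.4276 0.1552 0.1905] F [-0.8 -0.3 -0.6] w 0.0578 j [ 0.34  0.29 -0.95  2.06  0.29  0.94  0.48]
y az 71.05 z [-2.2e-03 -8.0e-04 -1.0e+00] x [-0.946  0.325  0.002]
turn [-0.0002 -0.0001 -0.0013] shift [ 3.200e-03 -3.000e-04  4.059e-01]
```

View pics/w12.png

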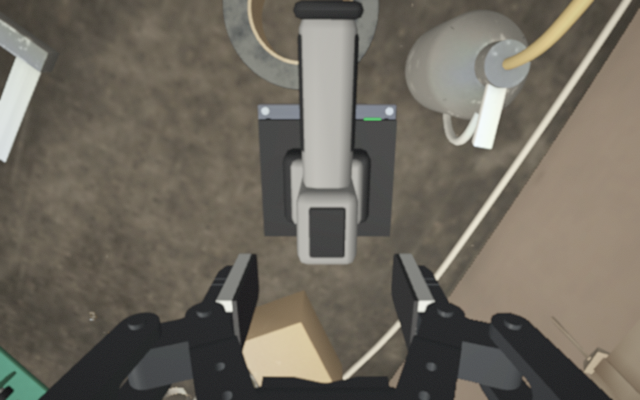

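View pics/d12a.png

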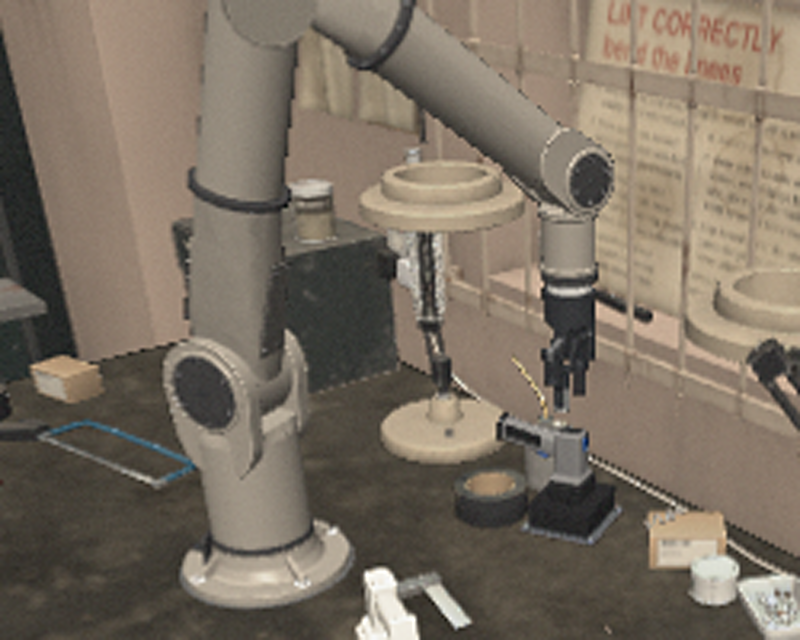

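Run:
```python
from h import *
snap("scene","pics/s12.png");crop("pics/s12.png","pics/s12a.png",60,0,310,200,3.2)
print(proj("side",[[.427,.155,.4],[.427,.155,.5],[.427,.155,.55]]))
```

```text
[[307.49943034 102.10436717]
 [307.20143612  78.68670426]
 [307.04557485  66.39532462]]
```

View pics/s12a.png

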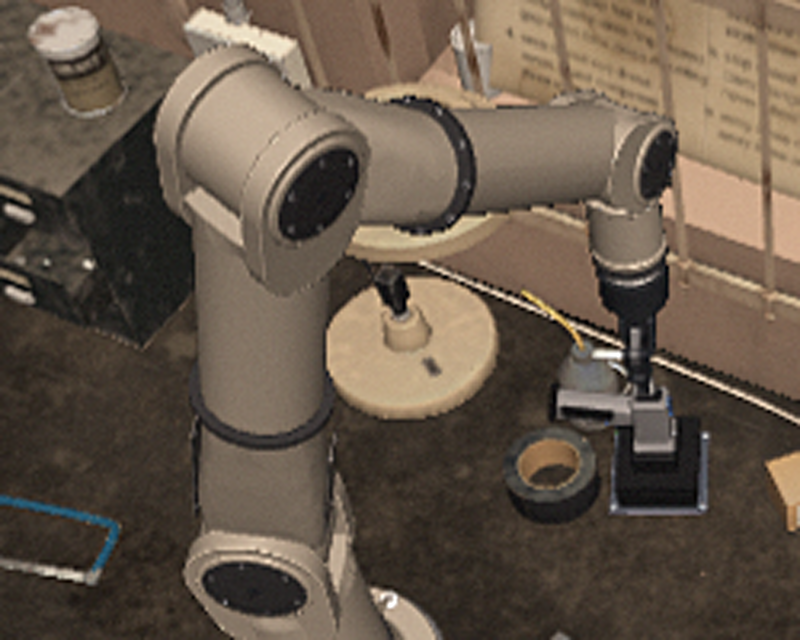

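View pics/d12.png

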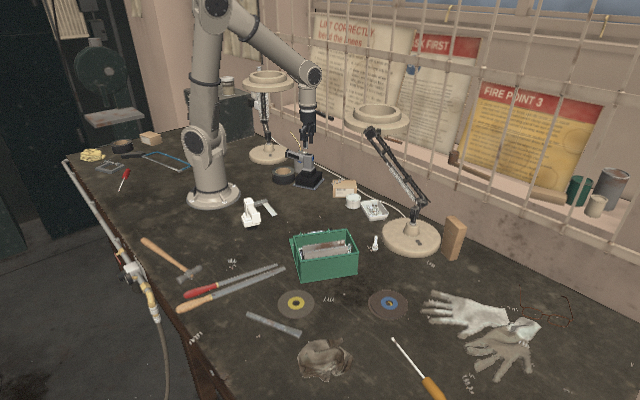

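Run:
```python
from h import *
E,e=tri([("scene",(60+270/3.2,150/3.2),None),("side",(211,3),None)]);print(E,e)
W,e=tri([("scene",(60+630/3.2,155/3.2),None),("side",(312,74),None)]);print(W,e)
L=np.array([.238,.275])
for dz in (0,-.08):
  for t in np.linspace(0,1,6):
    p=E+t*(W-E)+[0,0,dz*(.3+.7*t)]; print(p.round(3),np.linalg.norm(p[:2]-L).round(3))
```

```text
[ 0.13634275 -0.07694407  0.79581718] [np.float64(0.005988692619672325), np.float64(0.005988692619672315)]
[0.44535591 0.14015372 0.52144844] [np.float64(0.0035583993911580706), np.float64(0.003558399391158025)]
[ 0.136 -0.077  0.796] 0.366
[ 0.198 -0.034  0.741] 0.311
[0.26  0.01  0.686] 0.266
[0.322 0.053 0.631] 0.237
[0.384 0.097 0.576] 0.23
[0.445 0.14  0.521] 0.247
[ 0.136 -0.077  0.772] 0.366
[ 0.198 -0.034  0.706] 0.311
[0.26 0.01 0.64] 0.266
[0.322 0.053 0.574] 0.237
[0.384 0.097 0.508] 0.23
[0.445 0.14  0.441] 0.247
```

```bash
python3 -m jog '[0,0,-0.001,0.003,0,0.1,0.68, 0,0,-0.001,0.003,0,0.2,0.68, 0,0,-0.001,0.003,0,0.3,0.68, 0,0,-0.001,0.003,0,0.37,0.68, 0,0,-0.001,0.003,0,0.405,0.68, 0,0,-0.001,0.003,0,0.405,0.68, 0,0,-0.001,0.003,0,0.405,0.68]'
python3 - <<'E'
from h import *
st(); rel([.4275,.1557,.11],toolR(71.3))
E
```

```text
clock: 13.25
tcp_pos: [0.4285, 0.1564, 0.1113]
orientation: [0.51, 3.098, 0.001]
contact_force: [-1.0, -0.8, -0.1]
grip_width: 0.0582
t 13.25 tcp [0.4285 0.1564 0.1113] F [-1.  -0.8 -0.1] w 0.0582 j [ 0.24  0.42 -0.86  2.13  0.45  0.78  0.33]
y az 71.29 z [ 2.1e-03  1.0e-04 -1.0e+00] x [-0.947  0.321 -0.002]
turn [ 0.0002  0.0006 -0.0001] shift [ 0.0039 -0.0048  0.0065]
```

```bash
python3 -m jog '[0,0.0006,0,0.004,-0.005,0.006,0.5, 0,0.0006,0,0.004,-0.005,0.006,0.3, 0,0.0006,0,0.004,-0.005,0.006,0.2, 0,0.0006,0,0.004,-0.005,0.006,0.2, 0,0.0006,0,0.004,-0.005,0.006,0.2, 0,0.0006,0,0.004,-0.005,0.006,0.2]' 100
python3 - <<'E'
from h import *
st(); snap("wrist","pics/w13.png")
E
```

```text
clock: 13.85
tcp_pos: [0.428, 0.156, 0.1109]
orientation: [0.511, 3.098, 0.002]
contact_force: [-0.6, -0.5, 7.6]
grip_width: 0.0333
t 13.85 tcp [0.428  0.156  0.1109] F [-0.6 -0.5  7.6] w 0.0333 j [ 0.24  0.42 -0.86  2.13  0.45  0.78  0.34]
y az 71.28 z [ 1.6e-03  8.0e-04 -1.0e+00] x [-0.947  0.321 -0.001]
```

View pics/w13.png

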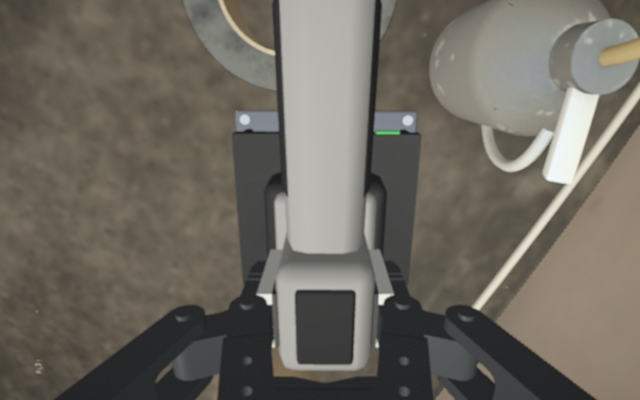

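```bash
cat >> h.py <<'E'
def plateR(tilt=27.6,az=-73.27):
    a=np.radians(az);t=np.radians(tilt);xb=np.array([np.cos(a),np.sin(a),0]);y=np.array([-xb[1],xb[0],0]);x=np.cos(t)*xb+np.sin(t)*np.array([0,0,1]);n=np.cross(x,y)
    return np.c_[-x,y,-n],n
PC=np.array([.5000,-.3326,.0540])
E
python3 - <<'E'
from h import *
Rt,n=plateR(); print(n, np.linalg.det(Rt))
for d in (.06,0): print((PC+n*(.0899+d)).round(4))
rel([.44,.05,.22],toolR(55))
E
python3 -m jog '[0,0,0,0,0,-0.05,0.2, 0,0,0,0,0,-0.12,0.2, 0,0,0,0,0,-0.2,0.2, 0,0,0,0,0,-0.3,0.2, 0,0,0,0,0,-0.4,0.2, 0,0,0,0,0,-0.5,0.2, 0,0,0,0,0,-0.5,0.2]'
python3 - <<'E'
from h import *
st(); snap("wrist","pics/w14.png");rel([.44,.0,.23],toolR(45))
E
```

```text
[-0.13336532  0.4436856   0.88620358] 1.0
[ 0.48   -0.2661  0.1868]
[ 0.488  -0.2927  0.1337]
turn [0.0005 0.0004 0.0904] shift [-0.2274 -0.4819 -0.5459]
clock: 14.6
tcp_pos: [0.4293, 0.1568, 0.2137]
orientation: [0.51, 3.093, 0.004]
contact_force: [0.2, 0.7, -3.0]
grip_width: 0.0328
t 14.6 tcp [0.4293 0.1568 0.2137] F [ 0.2  0.7 -3. ] w 0.0328 j [ 0.37  0.26 -0.97  2.03  0.26  0.97  0.51]
y az 71.27 z [ 0.0067  0.0018 -1.    ] x [-0.947  0.321 -0.006]
turn [0.0011 0.0011 0.1458] shift [-0.3054 -0.7202 -0.0896]
```

View pics/w14.png

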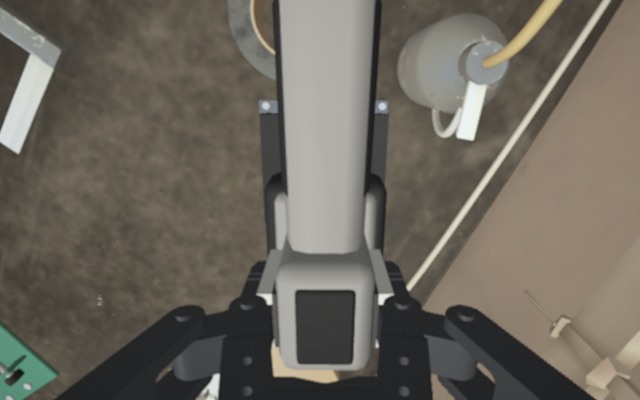

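```bash
python3 -m jog '[0,0,0.03,-0.05,-0.12,-0.02,0.2, 0,0,0.06,-0.1,-0.27,-0.05,0.2, 0,0,0.09,-0.17,-0.42,-0.09,0.2, 0,0,0.12,-0.23,-0.57,-0.09,0.2, 0,0,0.145,-0.3,-0.7,-0.09,0.2, 0,0,0.145,-0.3,-0.72,-0.09,0.2, 0,0,0.145,-0.3,-0.72,-0.09,0.2]'
python3 - <<'E'
from h import *
st();rel([.46,-.16,.235],toolR(20));
E
```

```text
clock: 15.35
tcp_pos: [0.438, -0.0005, 0.2291]
orientation: [1.2, 2.901, 0.003]
contact_force: [-0.2, 0.8, -3.6]
grip_width: 0.0331
t 15.35 tcp [ 0.438  -0.0005  0.2291] F [-0.2  0.8 -3.6] w 0.0331 j [ 0.63  0.16 -0.83  2.05  0.14  0.98  0.51]
y az 45.06 z [ 0.0026  0.001  -1.    ] x [-0.708  0.706 -0.001]
turn [0.0009 0.0002 0.1392] shift [-0.6412 -0.4869 -0.0302]
```

```bash
python3 -m jog '[0,0,0.03,-0.12,-0.1,-0.03,0.2, 0,0,0.06,-0.25,-0.2,-0.03,0.2, 0,0,0.09,-0.4,-0.3,-0.03,0.2, 0,0,0.12,-0.55,-0.42,-0.03,0.2, 0,0,0.14,-0.64,-0.49,-0.03,0.2, 0,0,0.14,-0.64,-0.49,-0.03,0.2, 0,0,0.14,-0.64,-0.49,-0.03,0.2]'
python3 - <<'E'
from h import *
st();Rt,n=plateR(); print(PC+n*(.0899+.08));rel(PC+n*(.0899+.08),Rt);
E
```

```text
clock: 16.05
tcp_pos: [0.4594, -0.1589, 0.2345]
orientation: [1.803, 2.573, 0.005]
contact_force: [0.1, 0.2, -3.7]
grip_width: 0.033
t 16.05 tcp [ 0.4594 -0.1589  0.2345] F [ 0.1  0.2 -3.7] w 0.033 j [ 0.78  0.22 -0.65  1.96  0.15  1.01  0.41]
y az 19.97 z [ 0.0018  0.0025 -1.    ] x [-0.342  0.94   0.002]
[ 0.47734123 -0.25721782  0.20456599]
turn [ 0.0051 -0.1539  0.0175] shift [-0.4931 -0.0841  0.1484]
```

```bash
python3 -m jog '[0,-0.03,0.005,-0.1,-0.02,0.0,0.2, 0,-0.06,0.01,-0.2,-0.04,0.03,0.2, 0.002,-0.09,0.015,-0.3,-0.06,0.06,0.2, 0.005,-0.12,0.0175,-0.4,-0.08,0.1,0.2, 0.005,-0.154,0.0175,-0.493,-0.084,0.148,0.2, 0.005,-0.154,0.0175,-0.493,-0.084,0.148,0.2, 0.005,-0.154,0.0175,-0.493,-0.084,0.148,0.2, 0.005,-0.154,0.0175,-0.493,-0.084,0.148,0.2]'
python3 - <<'E'
from h import *
st();Rt,n=plateR(); rel(PC+n*(.0899+.02),Rt); snap("side","pics/d15.png");snap("scene","pics/s15.png");snap("wrist","pics/w15.png")
crop("pics/s15.png","pics/s15a.png",250,150,400,290,5);crop("pics/d15.png","pics/d15a.png",220,120,400,280,4.4)
E
```

```text
clock: 16.85
tcp_pos: [0.478, -0.256, 0.2053]
orientation: [1.627, 2.19, -0.397]
contact_force: [-0.0, -0.2, -2.7]
grip_width: 0.0327
t 16.85 tcp [ 0.478  -0.256   0.2053] F [-0.  -0.2 -2.7] w 0.0327 j [ 0.57  0.23 -0.52  2.11  0.81  0.82 -0.19]
y az 16.79 z [ 0.1347 -0.4418 -0.887 ] x [-0.256  0.849 -0.462]
turn [ 0.0006 -0.0005  0.0001] shift [-0.0029 -0.0057  0.3057]
```

View pics/s15a.png

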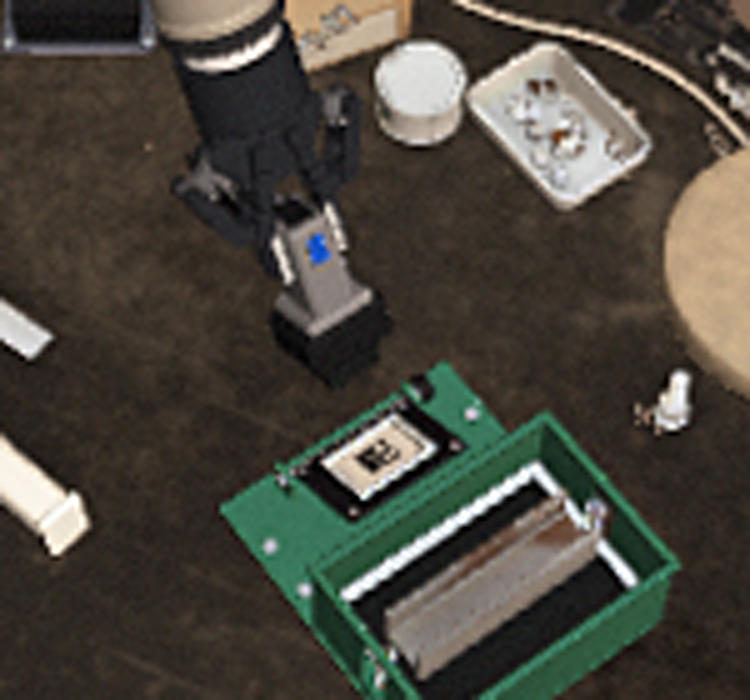

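View pics/d15a.png

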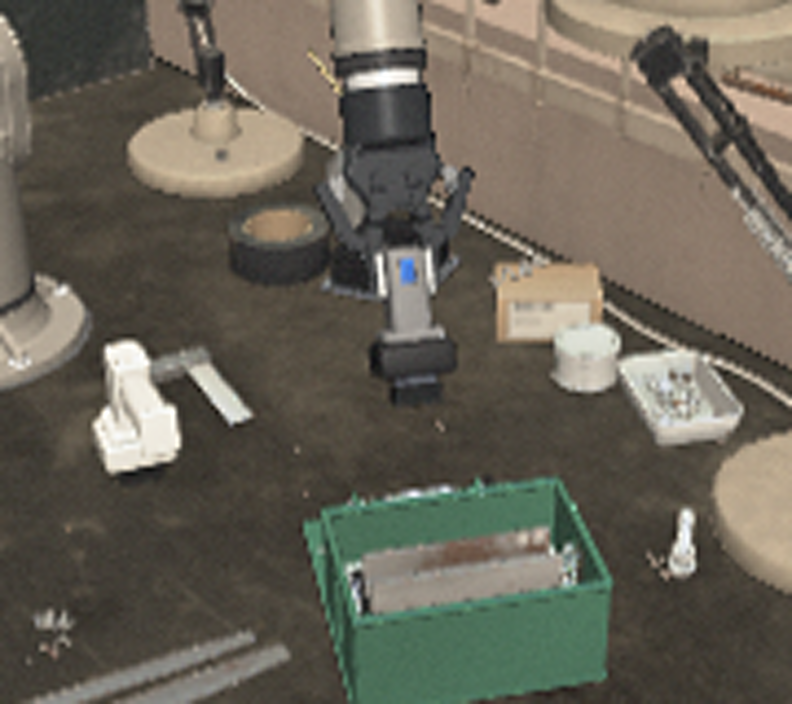

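View pics/w15.png

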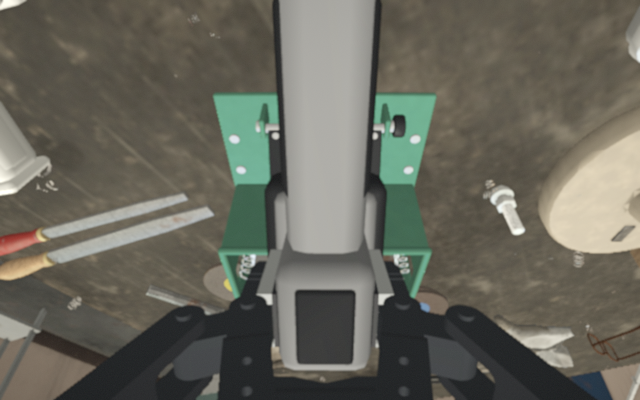

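```bash
python3 -m jog '[0,0,0,-0.003,-0.006,0.08,0.2, 0,0,0,-0.003,-0.006,0.16,0.2, 0,0,0,-0.003,-0.006,0.24,0.2, 0,0,0,-0.003,-0.006,0.3,0.2, 0,0,0,-0.003,-0.006,0.335,0.2, 0,0,0,-0.003,-0.006,0.355,0.2, 0,0,0,-0.003,-0.006,0.355,0.2, 0,0,0,-0.003,-0.006,0.355,0.2]'
python3 - <<'E'
from h import *
o=st();Rt,n=plateR(); print("Fn",o["contact_force"]@n,"gap",(o["tcp_pos"]-PC)@n-.0899); rel(PC+n*(.0899),Rt); snap("side","pics/d16.png");snap("scene","pics/s16.png");snap("wrist","pics/w16.png")
crop("pics/s16.png","pics/s16a.png",280,190,370,270,8);crop("pics/w16.png","pics/w16a.png",180,60,470,340,2.5)
E
```

```text
clock: 17.8
tcp_pos: [0.4867, -0.2893, 0.1432]
orientation: [1.628, 2.187, -0.397]
contact_force: [0.2, -0.3, -2.4]
grip_width: 0.033
t 17.8 tcp [ 0.4867 -0.2893  0.1432] F [ 0.2 -0.3 -2.4] w 0.033 j [ 0.57  0.35 -0.45  2.13  0.97  0.72 -0.32]
y az 16.72 z [ 0.1352 -0.4433 -0.8861] x [-0.254  0.849 -0.463]
Fn -2.274549684917093 gap 0.01014173068898315
turn [ 0.0006  0.0001 -0.0004] shift [0.0057 0.0014 0.0507]
```

View pics/s16a.png

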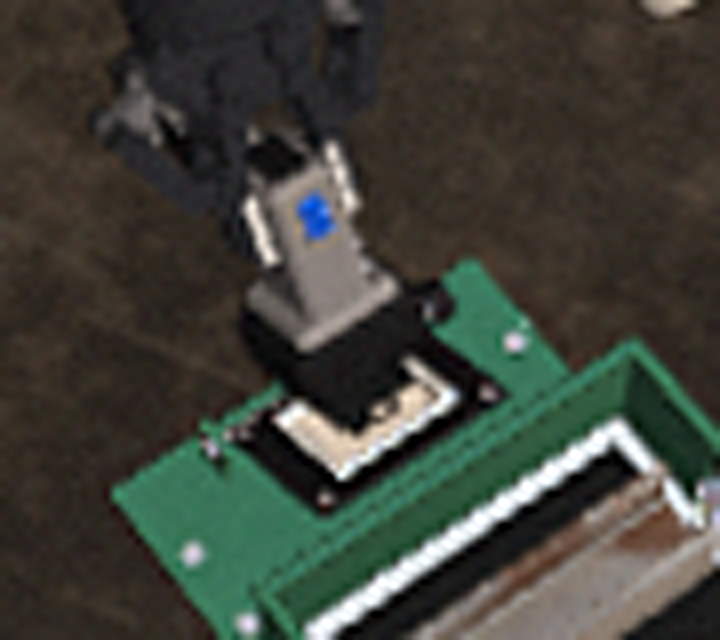

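View pics/w16a.png

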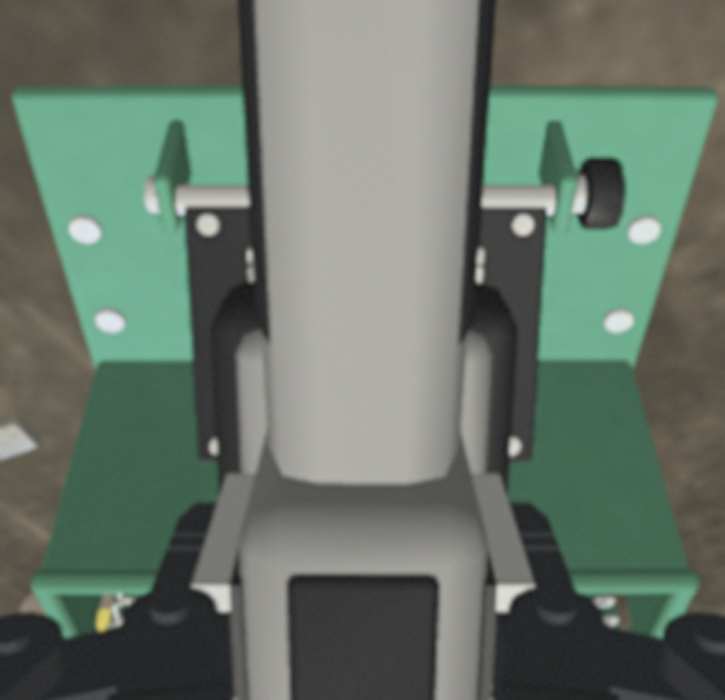

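Run:
```python
from h import *
o=ld("pics/s16.png"); Rm=R.from_rotvec(o["orientation"]).as_matrix()
L=np.array([(-.015,-.02,.0899),(-.015,.02,.0899),(.015,-.02,.0899),(-.028,-.033,.0659),(-.028,.033,.0659)])
P=o["tcp_pos"]+L@Rm.T
print(((proj("scene",P)+.4-[280,190])*8).round(0))
Rt,n=plateR()
C=PC+np.array([(-.039,.05,0),(-.039,-.05,0),(-.0328,.043,0),(-.0328,-.043,0)])@Rt.T
print(((proj("scene",C)+.4-[280,190])*8).round(0)); print(((proj("wrist",C,ld("pics/w16.png"))+.4-[180,60])*2.5).round(0))
```

```text
[[332. 433.]
 [407. 383.]
 [294. 402.]
 [308. 422.]
 [434. 339.]]
[[499. 387.]
 [310. 513.]
 [478. 389.]
 [315. 498.]]
[[534. 465.]
 [197. 465.]
 [512. 446.]
 [220. 446.]]
```

Run:
```python
from h import *
o=ld("pics/w16.png"); Rm=R.from_rotvec(o["orientation"]).as_matrix()
L=np.array([(.028,-.033,.0359),(.028,.033,.0359),(.025,-.026,.0259),(.025,.026,.0259),(.022,-.017,-.0411),(.022,.017,-.0411),(-.022,-.017,-.0411),(-.022,.017,-.0411),(.028,-.033,.0659),(.028,.033,.0659)])
P=o["tcp_pos"]+L@Rm.T
print(((proj("wrist",P,o)+.4-[180,60])*2.5).round(0))
crop("pics/s16.png","pics/s16b.png",305,212,345,250,15)
o=ld("pics/w13.png"); Rm=R.from_rotvec(o["orientation"]).as_matrix();P=o["tcp_pos"]+L@Rm.T;print(((proj("wrist",P,o)+.4-[180,60])*2.5).round(0))
```

```text
[[207. 312.]
 [528. 313.]
 [235. 341.]
 [500. 342.]
 [236. 528.]
 [505. 528.]
 [251. 798.]
 [488. 798.]
 [228. 277.]
 [506. 277.]]
[[207. 312.]
 [528. 313.]
 [235. 341.]
 [500. 342.]
 [236. 528.]
 [505. 528.]
 [251. 798.]
 [488. 798.]
 [228. 277.]
 [506. 277.]]
```

View pics/s16b.png

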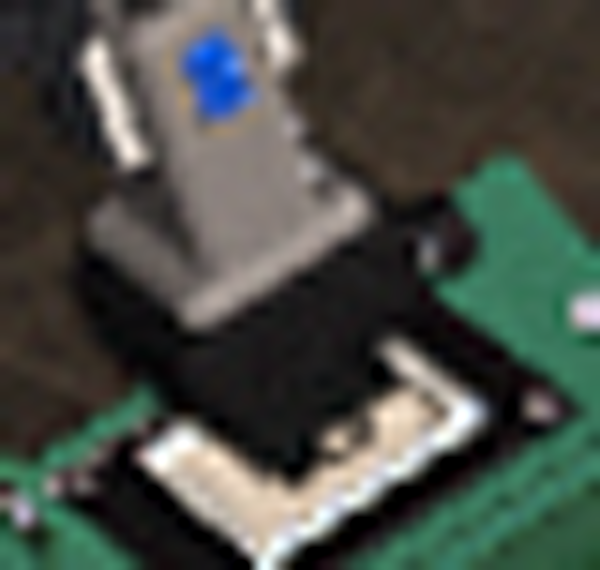

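```bash
python3 -m jog '[0,0,0,0.005,0.001,0.01,0.2, 0,0,0,0.005,0.001,0.02,0.2, 0,0,0,0.005,0.001,0.03,0.2, 0,0,0,0.005,0.001,0.035,0.2, 0,0,0,0.005,0.001,0.035,0.2]'
cat > chk.py <<'E'
from h import *
o=st();Rt,n=plateR(); print("Fn",(o["contact_force"]@n).round(2),"gap mm",1e3*((o["tcp_pos"]-PC)@n-.0899),"M",o["moment"].round(2)); rel(PC+n*(.0899),Rt)
E
python3 chk.py
```

```text
clock: 18.45
tcp_pos: [0.4874, -0.2916, 0.1364]
orientation: [1.628, 2.187, -0.398]
contact_force: [0.6, 0.6, -2.4]
grip_width: 0.0331
t 18.45 tcp [ 0.4874 -0.2916  0.1364] F [ 0.6  0.6 -2.4] w 0.0331 j [ 0.56  0.36 -0.44  2.13  0.99  0.71 -0.34]
y az 16.71 z [ 0.135  -0.4434 -0.8861] x [-0.254  0.849 -0.463]
Fn -1.98 gap mm 2.9908740110248107 M [ 0.87  0.22 -0.01]
turn [ 0.0005  0.0001 -0.0004] shift [0.0006 0.0013 0.015 ]
```

```bash
python3 -m jog '[0,0,0,0,0,0.005,0.2, 0,0,0,0,0,0.01,0.2, 0,0,0,0,0,0.015,0.2, 0,0,0,0,0,0.02,0.2, 0,0,0,0,0,0.02,0.2]'; python3 chk.py
```

```text
clock: 18.95
tcp_pos: [0.488, -0.2933, 0.1329]
orientation: [1.628, 2.187, -0.398]
contact_force: [-0.9, 1.9, -0.6]
grip_width: 0.0329
t 18.95 tcp [ 0.488  -0.2933  0.1329] F [-0.9  1.9 -0.6] w 0.0329 j [ 0.56  0.37 -0.44  2.13  1.    0.71 -0.34]
y az 16.71 z [ 0.135  -0.4435 -0.8861] x [-0.254  0.849 -0.464]
Fn 0.47 gap mm -0.954994722704397 M [ 0.83  0.47 -0.08]
turn [ 0.0005  0.0001 -0.0004] shift [ 0.0006  0.001  -0.0048]
```

```bash
python3 -m jog '[0,0,0,0,0,0.004,0.2, 0,0,0,0,0,0.008,0.2, 0,0,0,0,0,0.012,0.2, 0,0,0,0,0,0.016,0.2, 0,0,0,0,0,0.02,0.2, 0,0,0,0,0,0.02,0.2]'; python3 chk.py
```

```text
clock: 19.55
tcp_pos: [0.4886, -0.2951, 0.1294]
orientation: [1.627, 2.187, -0.398]
contact_force: [-3.0, 2.6, 3.2]
grip_width: 0.0327
t 19.55 tcp [ 0.4886 -0.2951  0.1294] F [-3.   2.6  3.2] w 0.0327 j [ 0.56  0.38 -0.44  2.13  1.01  0.7  -0.35]
y az 16.72 z [ 0.1351 -0.4436 -0.886 ] x [-0.254  0.849 -0.464]
Fn 4.38 gap mm -4.8985759939872695 M [ 0.76  0.73 -0.24]
turn [ 0.0005  0.0001 -0.0003] shift [ 0.0007  0.0008 -0.0245]
```

```bash
python3 -m jog '[0,0,0,0,0,0.003,0.2, 0,0,0,0,0,0.006,0.2, 0,0,0,0,0,0.006,0.2, 0,0,0,0,0,0.006,0.2]'; python3 chk.py
python3 - <<'E'
from h import *
snap("wrist","pics/w17.png");snap("scene","pics/s17.png")
crop("pics/s17.png","pics/s17b.png",290,200,360,260,10)
E
```

```text
clock: 19.95
tcp_pos: [0.4888, -0.2955, 0.1284]
orientation: [1.627, 2.187, -0.398]
contact_force: [-2.9, 4.2, 4.2]
grip_width: 0.0331
t 19.95 tcp [ 0.4888 -0.2955  0.1284] F [-2.9  4.2  4.2] w 0.0331 j [ 0.56  0.38 -0.43  2.13  1.02  0.7  -0.35]
y az 16.72 z [ 0.1351 -0.4436 -0.886 ] x [-0.254  0.849 -0.464]
Fn 5.94 gap mm -6.028981401741282 M [ 0.74  0.8  -0.34]
turn [ 0.0005  0.0001 -0.0003] shift [ 0.0006  0.0005 -0.0301]
```

View pics/s17b.png

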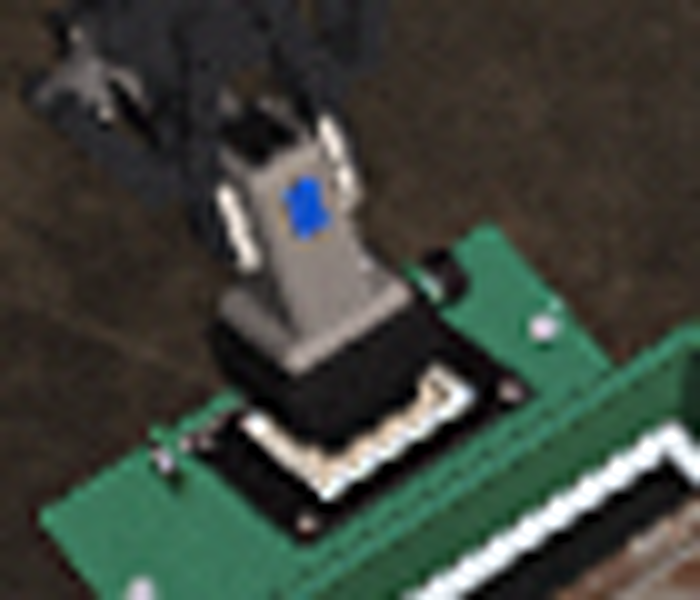

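View pics/w17.png

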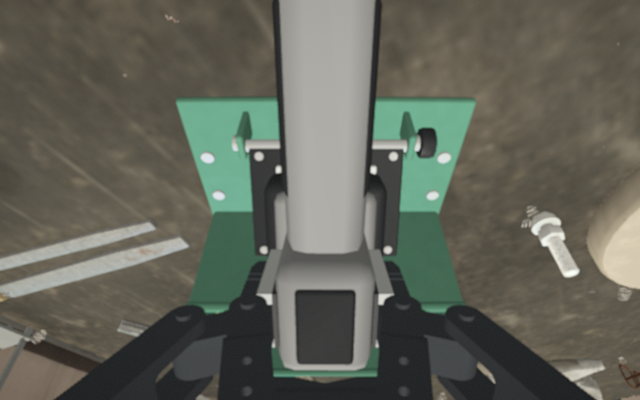

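```bash
python3 -m jog '[0,0,0,0,0,0.003,0.2, 0,0,0,0,0,0.006,0.2, 0,0,0,0,0,0.006,0.2, 0,0,0,0,0,0.006,0.2, 0,0,0,0,0,0.006,0.2, 0,0,0,0,0,0.006,0.2, 0,0,0,0,0,0.006,0.2, 0,0,0,0,0,0.006,0.2, 0,0,0,0,0,0.006,0.2, 0,0,0,0,0,0.006,0.2, 0,0,0,0,0,0.006,0.2, 0,0,0,0,0,0.006,0.2]'; python3 chk.py
```

```text
clock: 21.25
tcp_pos: [0.4889, -0.2956, 0.1281]
orientation: [1.627, 2.187, -0.398]
contact_force: [-6.6, 8.4, 13.8]
grip_width: 0.0329
t 21.25 tcp [ 0.4889 -0.2956  0.1281] F [-6.6  8.4 13.8] w 0.0329 j [ 0.56  0.38 -0.43  2.13  1.02  0.7  -0.36]
y az 16.73 z [ 0.1354 -0.4443 -0.8856] x [-0.254  0.848 -0.464]
Fn 16.82 gap mm -6.2971948276796805 M [ 0.74  1.55 -0.64]
turn [ 0.0006  0.0004 -0.0003] shift [ 0.0004 -0.0002 -0.0315]
```

```bash
python3 -m jog '[0,0,0,0,0,-0.001,0.2, 0,0,0,0,0,-0.001,0.2]'; python3 chk.py
```

```text
clock: 21.45
tcp_pos: [0.4888, -0.2954, 0.1284]
orientation: [1.627, 2.187, -0.399]
contact_force: [-2.6, 4.2, 3.4]
grip_width: 0.0329
t 21.45 tcp [ 0.4888 -0.2954  0.1284] F [-2.6  4.2  3.4] w 0.0329 j [ 0.56  0.38 -0.43  2.13  1.02  0.7  -0.36]
y az 16.73 z [ 0.1353 -0.4445 -0.8855] x [-0.254  0.848 -0.465]
Fn 5.18 gap mm -5.939714633780277 M [ 0.79  0.82 -0.35]
turn [ 0.0005  0.0005 -0.0002] shift [ 0.0002  0.0004 -0.0297]
```

```bash
python3 -m jog '[0,0,0,0,0,0.001,0.2, 0,0,0,0,0,0.001,0.2, 0,0,0,0,0,0.001,0.2, 0,0,0,0,0,0.001,0.2]'; python3 chk.py
```

```text
clock: 21.85
tcp_pos: [0.4888, -0.2955, 0.1283]
orientation: [1.627, 2.186, -0.399]
contact_force: [-3.0, 3.5, 4.6]
grip_width: 0.033
t 21.85 tcp [ 0.4888 -0.2955  0.1283] F [-3.   3.5  4.6] w 0.033 j [ 0.56  0.38 -0.43  2.13  1.02  0.7  -0.36]
y az 16.73 z [ 0.1353 -0.4445 -0.8855] x [-0.254  0.848 -0.465]
Fn 5.99 gap mm -6.08129372822798 M [ 0.72  0.91 -0.34]
turn [ 0.0005  0.0005 -0.0002] shift [ 0.0002  0.0003 -0.0304]
```

```bash
python3 -m jog '[0,0,0,0,0,0.001,0.2, 0,0,0,0,0,0.001,0.2, 0,0,0,0,0,0.001,0.2, 0,0,0,0,0,0.001,0.2, 0,0,0,0,0,0.001,0.2, 0,0,0,0,0,0.001,0.2, 0,0,0,0,0,0.001,0.2, 0,0,0,0,0,0.001,0.2, 0,0,0,0,0,0.001,0.2, 0,0,0,0,0,0.001,0.2, 0,0,0,0,0,0.001,0.2, 0,0,0,0,0,0.001,0.2]'; python3 chk.py
```

```text
clock: 23.05
tcp_pos: [0.4888, -0.2955, 0.1282]
orientation: [1.627, 2.186, -0.399]
contact_force: [-3.8, 5.5, 6.0]
grip_width: 0.0327
t 23.05 tcp [ 0.4888 -0.2955  0.1282] F [-3.8  5.5  6. ] w 0.0327 j [ 0.56  0.38 -0.43  2.13  1.02  0.7  -0.36]
y az 16.73 z [ 0.1352 -0.4446 -0.8854] x [-0.254  0.848 -0.465]
Fn 8.21 gap mm -6.147388724990571 M [ 0.75  0.99 -0.38]
turn [ 0.0005  0.0005 -0.0002] shift [ 0.      0.0003 -0.0307]
```

Run:
```python
from h import *
o=r.get_obs(); Rm=R.from_rotvec(o["orientation"]).as_matrix()
f=Rm.T@(o["contact_force"]-[.4,.1,-2.4]);m=Rm.T@(o["moment"]-[.87,.22,-.01]);print("F tool",f,"M tool",m)
# contact point with z=h from sensor: m=r x f ; mx= y fz - z fy ; my= z fx - x fz
for h in (.084,.3):
    print(h,"y",(m[0]+h*f[1])/f[2],"x",(h*f[0]-m[1])/f[2])
```

```text
F tool [  1.74503056  -2.48255416 -10.35735016] M tool [ 0.85891254  0.10803384 -0.03084625]
0.084 y -0.06279385935128325 x -0.003721871316288656
0.3 y -0.011020800694523101 x -0.04011405617385756
```

```bash
python3 -m jog '[0,0,0,0,0,-0.02,0.2, 0,0,0,0,0,-0.05,0.2, 0,0,0,0,0,-0.1,0.2, 0,0,0,0,0,-0.18,0.2, 0,0,0,0,0,-0.26,0.2, 0,0,0,0,0,-0.34,0.2, 0,0,0,0,0,-0.42,0.2, 0,0,0,0,0,-0.42,0.2]'
python3 - <<'E'
from h import *
st(); snap("wrist","pics/w18.png"); snap("scene","pics/s18.png"); crop("pics/s18.png","pics/s18a.png",250,150,400,290,5); rel([.46,-.16,.235],toolR(20))
E
```

```text
clock: 23.85
tcp_pos: [0.4787, -0.2573, 0.2048]
orientation: [1.624, 2.184, -0.396]
contact_force: [0.8, -0.2, -2.7]
grip_width: 0.0332
t 23.85 tcp [ 0.4787 -0.2573  0.2048] F [ 0.8 -0.2 -2.7] w 0.0332 j [ 0.57  0.23 -0.51  2.12  0.82  0.81 -0.2 ]
y az 16.82 z [ 0.1392 -0.4452 -0.8845] x [-0.254  0.847 -0.466]
turn [-0.0037  0.154  -0.018 ] shift [ 0.364   0.0584 -0.3731]
```

View pics/w18.png

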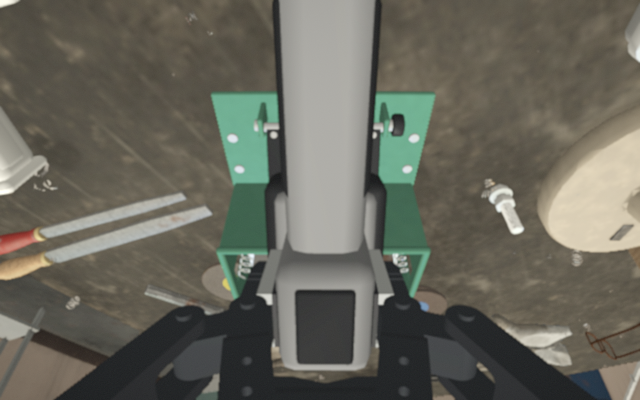

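View pics/s18a.png

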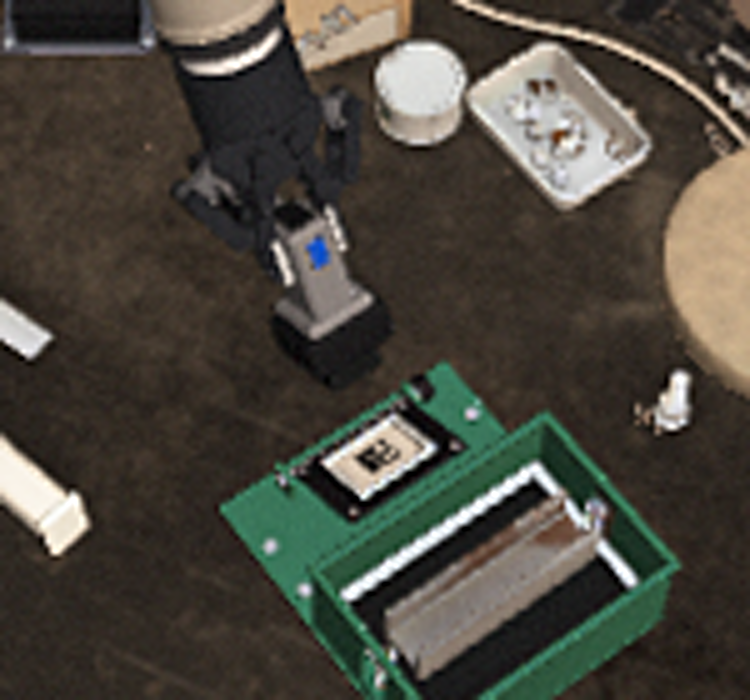

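```bash
python3 -m jog '[0,0.03,-0.003,0.07,0.01,-0.08,0.2, 0,0.06,-0.006,0.14,0.02,-0.16,0.2, 0,0.09,-0.01,0.21,0.03,-0.23,0.2, 0,0.12,-0.015,0.29,0.045,-0.3,0.2, -0.003,0.154,-0.018,0.364,0.058,-0.373,0.2, -0.003,0.154,-0.018,0.364,0.058,-0.373,0.2, -0.003,0.154,-0.018,0.364,0.058,-0.373,0.2]'
python3 - <<'E'
from h import *
st(); rel([.44,.0,.23],toolR(45))
E
```

```text
clock: 24.65
tcp_pos: [0.4595, -0.1615, 0.234]
orientation: [-1.805, -2.571, 0.007]
contact_force: [-0.1, 0.5, -3.5]
grip_width: 0.0331
t 24.65 tcp [ 0.4595 -0.1615  0.234 ] F [-0.1  0.5 -3.5] w 0.0331 j [ 0.77  0.22 -0.64  1.95  0.16  1.02  0.41]
y az 19.87 z [-0.0028 -0.0033 -1.    ] x [-0.34   0.94  -0.002]
turn [-0.0013  0.0004 -0.1396] shift [0.7926 0.1829 0.0178]
```

```bash
python3 -m jog '[0,0,-0.03,0.16,0.03,0,0.2, 0,0,-0.06,0.32,0.07,0,0.2, 0,0,-0.09,0.48,0.11,0.01,0.2, 0,0,-0.12,0.64,0.15,0.02,0.2, -0.001,0,-0.14,0.79,0.183,0.02,0.2, -0.001,0,-0.14,0.79,0.183,0.02,0.2, -0.001,0,-0.14,0.79,0.183,0.02,0.2]'
python3 - <<'E'
from h import *
st(); rel([.428,.156,.20],toolR(71.28))
E
```

```text
clock: 25.35
tcp_pos: [0.4397, -0.0005, 0.229]
orientation: [1.198, 2.903, -0.006]
contact_force: [0.9, -0.4, -4.1]
grip_width: 0.033
t 25.35 tcp [ 0.4397 -0.0005  0.229 ] F [ 0.9 -0.4 -4.1] w 0.033 j [ 0.61  0.16 -0.82  2.05  0.15  0.98  0.51]
y az 45.16 z [-2.0e-04 -4.2e-03 -1.0e+00] x [-0.709  0.705 -0.003]
turn [-0.0012  0.0007 -0.1451] shift [0.5939 0.5141 0.1417]
```

```bash
python3 -m jog '[0,0,-0.03,0.12,0.1,0.02,0.2, 0,0,-0.06,0.24,0.2,0.04,0.2, 0,0,-0.09,0.36,0.31,0.05,0.2, -0.001,0,-0.12,0.48,0.42,0.07,0.2, -0.001,0,-0.145,0.594,0.514,0.08,0.2, -0.001,0,-0.145,0.594,0.514,0.08,0.2, -0.001,0,-0.145,0.594,0.514,0.08,0.2, -0.001,0,-0.145,0.594,0.514,0.08,0.2]'
python3 - <<'E'
from h import *
st(); rel([.428,.156,.145],toolR(71.28))
E
```

```text
clock: 26.15
tcp_pos: [0.4284, 0.1542, 0.2119]
orientation: [0.516, 3.097, -0.004]
contact_force: [-0.3, 0.6, -2.9]
grip_width: 0.0329
t 26.15 tcp [0.4284 0.1542 0.2119] F [-0.3  0.6 -2.9] w 0.0329 j [ 0.37  0.26 -0.96  2.03  0.26  0.98  0.51]
y az 71.08 z [ 0.0012 -0.003  -1.    ] x [-0.946  0.324 -0.002]
turn [-0.0008  0.0007 -0.0011] shift [0.0054 0.009  0.3343]
```

```bash
python3 -m jog '[0,0,-0.001,0.005,0.009,0.08,0.2, -0.001,0.001,-0.001,0.005,0.009,0.16,0.2, -0.001,0.001,-0.001,0.005,0.009,0.24,0.2, -0.001,0.001,-0.001,0.005,0.009,0.3,0.2, -0.001,0.001,-0.001,0.005,0.009,0.335,0.2, -0.001,0.001,-0.001,0.005,0.009,0.335,0.2, -0.001,0.001,-0.001,0.005,0.009,0.335,0.2]'
python3 - <<'E'
from h import *
st(); rel([.428,.156,.1115],toolR(71.28)); snap("wrist","pics/w19.png")
E
```

```text
clock: 26.85
tcp_pos: [0.4285, 0.156, 0.1452]
orientation: [-0.512, -3.099, -0.002]
contact_force: [0.6, -0.2, -3.4]
grip_width: 0.0329
t 26.85 tcp [0.4285 0.156  0.1452] F [ 0.6 -0.2 -3.4] w 0.0329 j [ 0.29  0.36 -0.91  2.1   0.38  0.85  0.4 ]
y az 71.23 z [-2.0e-04  1.1e-03 -1.0e+00] x [-0.947  0.322  0.001]
turn [ 0.0003 -0.0002 -0.0003] shift [ 0.0022 -0.0007  0.1687]
```

View pics/w19.png

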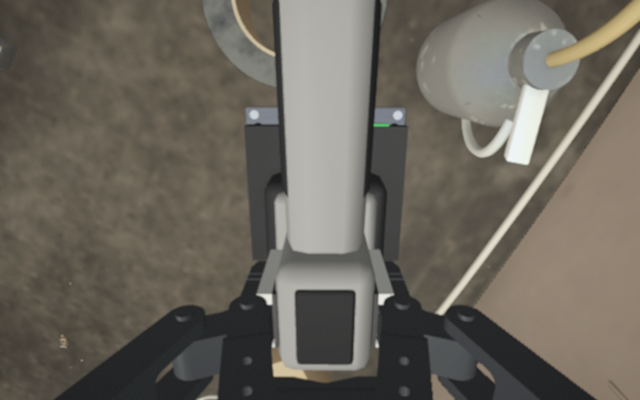

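Aligned with the stand (head centred at column 326, stand edges at 248 and 405). Lowering.

```bash
python3 -m jog '[0,0,0,0.002,0,0.03,0.2, 0,0,0,0.002,0,0.06,0.2, 0,0,0,0.002,0,0.09,0.2, 0,0,0,0.002,0,0.12,0.2, 0,0,0,0.002,0,0.145,0.2, 0,0,0,0.002,0,0.16,0.2, 0,0,0,0.002,0,0.165,0.2, 0,0,0,0.002,0,0.165,0.2]'
python3 - <<'E'
from h import *
st(); rel([.428,.156,.1109],toolR(71.28))
E
```

```text
clock: 27.7
tcp_pos: [0.4282, 0.1564, 0.1123]
orientation: [-0.512, -3.099, -0.002]
contact_force: [-0.0, 0.9, -3.6]
grip_width: 0.033
t 27.7 tcp [0.4282 0.1564 0.1123] F [-0.   0.9 -3.6] w 0.033 j [ 0.24  0.42 -0.87  2.13  0.45  0.79  0.34]
y az 71.25 z [ 1.0e-04  1.3e-03 -1.0e+00] x [-0.947  0.322  0.   ]
turn [ 0.0004 -0.0001 -0.0002] shift [ 0.0001 -0.0019  0.0071]
```

```bash
python3 -m jog '[0,0,0,0,-0.002,0.004,0.2, 0,0,0,0,-0.002,0.008,0.2, 0,0,0,0,-0.002,0.01,0.2, 0,0,0,0,-0.002,0.01,0.2]'
python3 - <<'E'
from h import *
st()
E
```

```text
clock: 28.1
tcp_pos: [0.4283, 0.1561, 0.1109]
orientation: [0.512, 3.099, 0.002]
contact_force: [-1.3, -0.7, 4.9]
grip_width: 0.0328
t 28.1 tcp [0.4283 0.1561 0.1109] F [-1.3 -0.7  4.9] w 0.0328 j [ 0.24  0.42 -0.86  2.13  0.45  0.78  0.33]
y az 71.25 z [ 8.e-04  9.e-04 -1.e+00] x [-0.947  0.321 -0.   ]
```

Seated (force rose to +4.9 N). Opening and withdrawing straight up.

```bash
python3 -m jog '[0,0,0,0,0,0,0.3, 0,0,0,0,0,0,0.45, 0,0,0,0,0,0,0.6, 0,0,0,0,0,0,0.68, 0,0,0,0,0,0,0.68, 0,0,0,0,0,-0.08,0.68, 0,0,0,0,0,-0.16,0.68, 0,0,0,0,0,-0.28,0.68, 0,0,0,0,0,-0.4,0.68, 0,0,0,0,0,-0.5,0.68, 0,0,0,0,0,-0.5,0.68]'
python3 - <<'E'
from h import *
st(); rel([.4392,.0889,.2487],toolR(72.3))
E
```

```text
clock: 29.2
tcp_pos: [0.4297, 0.1569, 0.2132]
orientation: [0.511, 3.095, 0.004]
contact_force: [-0.1, 0.0, -0.3]
grip_width: 0.0579
t 29.2 tcp [0.4297 0.1569 0.2132] F [-0.1  0.  -0.3] w 0.0579 j [ 0.37  0.26 -0.97  2.03  0.26  0.97  0.51]
y az 71.24 z [ 0.0055  0.0019 -1.    ] x [-0.947  0.322 -0.005]
turn [ 0.0011  0.0015 -0.0059] shift [-0.155  -0.3061 -0.1777]
```

```bash
python3 -m jog '[0,0,0,-0.05,-0.1,-0.1,0.68, 0,0,-0.003,-0.1,-0.2,-0.178,0.68, 0.001,0.001,-0.006,-0.155,-0.306,-0.178,0.68, 0.001,0.001,-0.006,-0.155,-0.306,-0.178,0.68, 0.001,0.001,-0.006,-0.155,-0.306,-0.178,0.68, 0.001,0.001,-0.006,-0.155,-0.306,-0.178,0.68]'
python3 - <<'E'
from h import *
st(); snap("wrist","pics/w20.png"); snap("scene","pics/s20.png"); snap("side","pics/d20.png")
crop("pics/w20.png","pics/w20a.png",310,50,470,195,4.5)
crop("pics/d20.png","pics/d20a.png",230,120,430,290,4)
E
```

```text
clock: 29.8
tcp_pos: [0.4387, 0.0897, 0.2483]
orientation: [0.481, 3.104, 0.001]
contact_force: [-0.2, 0.4, 0.4]
grip_width: 0.0581
t 29.8 tcp [0.4387 0.0897 0.2483] F [-0.2  0.4  0.4] w 0.0581 j [ 0.55  0.18 -0.97  2.    0.18  1.04  0.76]
y az 72.38 z [ 7.e-04  3.e-04 -1.e+00] x [-0.953  0.303 -0.001]
```

View pics/w20a.png

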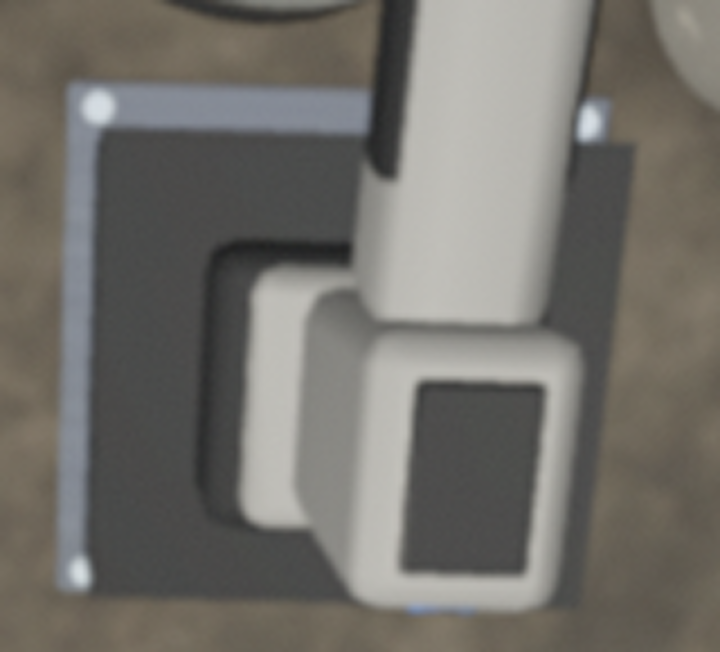

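View pics/d20a.png

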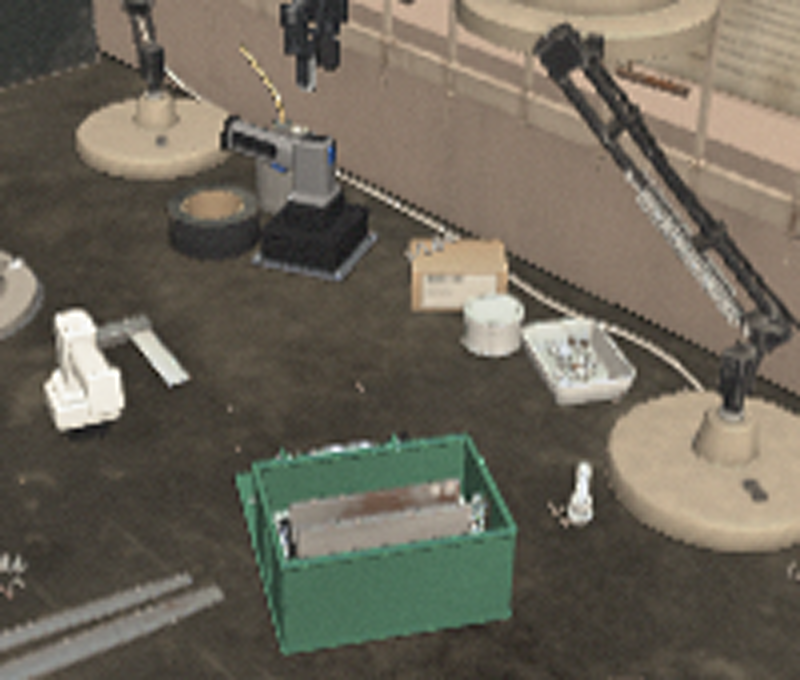

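View pics/s20.png

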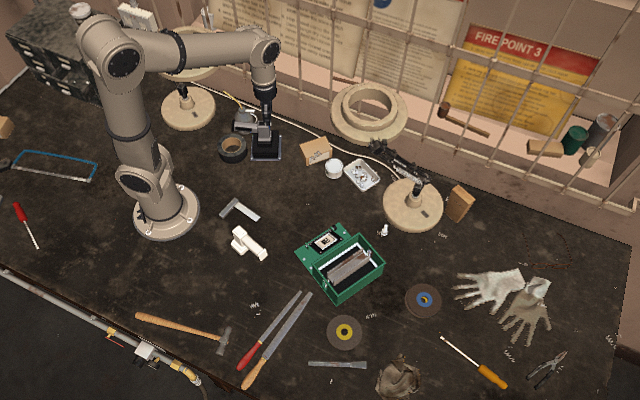

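Run:
```python
from h import *
print(r.hand_in()); st()
```

```text
the job is handed in; nothing more can be done
None
the job is handed in; nothing more can be done
```

I did all the steps and handed the job in at about 30 s of the 72 s allowed. The hand-in gives no verdict.

- **Bracket:** I laid it on the platform and let go after lowering it about 25 mm. In the wrist picture it sat within about 1 mm of the platform's middle. The platform had sunk about 42 mm, to a height of about 47 mm. It still lay flat there in the last pictures.
- **Reading:** I pressed the hood on the code plate, square to a measured tilt of 27.6°. The measured force along the plate's normal showed the hood fully in, or nearly so. The hood was pressed in two holds:
  - About 1.3 s, in which the force crept up to about 19 N, under the 25 N limit, so I backed off.
  - About 1.6 s at about 8 to 10.5 N.
- **Reader:** It is back upright in its stand, within about 1 mm of where it first stood. The gripper was clear, and the bystanders looked unmoved in the last pictures.

**Checks that disagreed or fell short:**
- **Plate tilt:** Fits to different features gave 24° to 28°. I trusted the screw heads (28.1°, 0.17 px error).
- **Hood position:** The scene camera showed the hood about 1 px (3 mm) off my prediction just before contact. The wrist view showed it centred.
- **Sideways force:** There was a side force of 2 to 3 N during the press.
- **Moment reading:** It was too uncertain to confirm squareness independently.

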